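Prove the trip unit and make the sample feeder ready

ROBOT

A 6-joint arm with a two-finger parallel gripper is mounted at the origin on a cart in front of the work surface, level with it; the furniture and walls round the work are solid. World frame = base frame: x ahead of the robot, y to its left, z up, the work surface at z = 0. Lengths are in m, angles in rad, forces in N, time in s.
With the tool pointing down it reaches from about 0.425 to 0.95 m from the base axis. Payload 14.7 kg.
Tool frame: the origin (TCP) lies on the mounting face of the last link; the fingertips stand 173 mm ahead of it and the grasp point (between the pads) lies 155 mm ahead of it; z points along the fingers, y is the direction in which the jaws open and shut (so a half turn about z gives the same grasp; the last joint's range is limited). The gripper opens to 85 mm and grips with 20 to 120 N. Pads are 22 mm wide; open, the fingers measure 114 mm over their backs; the gripper's body (76 mm by 85 mm) begins 54 mm behind the grasp point. The pads swing forward as they close: fully open they stand 13 mm farther back than shut.
Start: joints at [-1.315, 0.48, 1.596, -0, 1.065, -0.047], TCP at [0.194, -0.62, 0.405] pointing down, gripper open.
Joint ranges: [-2.75, 2.75], [-0.82, 2.05], [0.23, 2.67], [-1.56, 4.7], [0.09, 2.69], [-2.92, 2.92]. Speed limits (rad/s): [1.89, 1.89, 2.39, 3.01, 3.01, 3.01].

INTERFACE

Orientations are given as a unit quaternion [x, y, z, w].
In Python, from station import sense, read_camera, camera_model, finish_job, boxes_of, tip_of gives the robot as it stands.
- The arm moves only by the tool arm_command, never from a script. Its argument "rows" is a list that holds one entry, the list of rows, each a list of 7 numbers: the turn, a rotation vector about the tool's x, y, z in rad, then the shift along the tool's x, y, z in mm, then the opening in per cent of the stroke, from 0 (shut) to 100 (fully open). A call has 1 to 8 rows; each row shifts and turns the commanded pose from where the row before left it, along the tool's axes as they then stand; what a row does not reach is not made up. A row lasts 1/12 s, in which the tool goes at most 41.7 mm and 7.16 degrees, less where a joint would pass 70% of its speed; a pose out of reach is approached as far as the arm can. A call with a gripper value outside its range is refused whole. The fingers move at their own pace and stop on an object; "grip_force" is the grip in N (left out, the last holds). Time passes only in rows, so rows that do not move let the fingers close. It gives the time, the measured TCP pose, the force and the opening at its end, in the units of the state.
- sense(): the state, without advancing time (a new reading comes with each control period).
- read_camera(name): name is "side" or "top" or "wrist"; returns (picture, depth): 480x640x3 uint8, blue, green, red; 480x640 float32, m along the optical axis (not along the pixel's ray), 0 where there is no reading.
- camera_model(name): a dict with "intrinsics" (3x3 intrinsics, pixels), "dist_coeffs" ([k1, k2, p1, p2, k3] as OpenCV has them; the pictures are not rectified), "R" (3x3) and "t" (3): a world point X has camera coordinates R X + t. Camera axes: x right, y down, z forward; pixel columns grow to the right and rows downward; lengths in m; the calibration is good to about 2 mm. A picture is of the moment at which its call begins: read the wrist's pose just before it. camera_model takes no time and is no camera call; for the wrist camera it gives the pose at the moment of the call.
- finish_job(): hands the job in, once; it reports no verdict.
Trained networks look in the newest picture that a camera, given by its name, has taken for a name from the list of things; names that differ only in an ending like _2 or _b are one class to them, and where a whole thing is asked for, a point or a joint stands for the part that bears it (a point fixed in the world has none). Each returns a list of dicts, best first, with "p" (0 to 1); they miss things now and then, are a little off and sometimes report something else, mostly with a low value. They report only what shows in the picture. A call takes as long as a camera call.
- boxes_of(camera, query): "at" ([x, y, z] in m, in world coordinates, good to about 4 mm: the middle of the surface that is visible of it).
- tip_of(camera, query): "at" ([x, y, z] in m, in world coordinates, good to about 4 mm: a listed point, or the origin of a listed thing).
The state is a dict: "t": time; "q": joint angles; "joint_vel": joint speeds; "joint_torque": joint torques, N m; "tool_pos": TCP position; "tcp_rot": TCP orientation; "force": force on the tool from outside, world axes, zero at the start; "torque": the same for the moment, N m; "finger_gap": opening from 0.0 (shut) to 1.0 (fully open).
Only numpy, scipy, OpenCV 4.12 (cv2) and the standard library are available. Lean on these libraries where they do the work, as an engineer would, in place of code of your own. Each camera call takes 0.05 s, during which the arm holds its last target.

TASK

Get the sample feeder ready for a run: first prove its trip unit by pressing the red test button so that the lever drops, then lift the lever back until it stays up. After that stand every sample cup on the bench upright on the white carriage plate inside its rim, and set the selector knob by turning it clockwise from off one click for each cup there is. When all cups are loaded, slide the carriage so that its marked spot sits right under the probe tip; leave the other things on the bench where they are.

Things in the scene. Friction and masses are not known exactly. Their poses are not given: they have to be found in the camera images.
- button (a joint): Red round test button, 21 mm across, pressed straight down; its joint is 0 out to 0.006 m fully in. Sprung: about 2 N to start, 5 N fully in; it springs back. At about 4 mm it tips the lever over its balance point, and the lever then drops by its own weight.
- button_top (a point): Centre of the button's top face, 67 mm above the bench when out. A monitor stands close behind the trip unit and selector (from about x = 0.56, y = -0.05 to 0.3) and a tall instrument on the left (x above 0.42, y above 0.42): keep the arm clear of both.
- lever (a joint): The drop lever, steel arm with a blue crossbar at its end, on a level hinge (the unit's y axis). 0 = up: it leans back 0.3 rad beyond vertical against its stop and stays there by its own weight; it grows as the lever falls toward the robot (unit's -x), 1.5 rad = dropped, 1.2 rad forward of vertical. The balance point is at 0.3 rad. Very light to move, under 1 N, but it will not stay up while the button is held in.
- lever_grip (a point): Centre of the blue crossbar (13 mm thick, 24 mm long along the unit's y axis, so 24 mm wide between its flat ends), 52 mm from the hinge axis; about 90 mm above the bench when up, 59 mm when dropped.
- lever_hinge (a point): Point of the hinge axis under the lever, 40 mm above the bench, fixed in the trip unit (80 x 124 mm, fixed on the bench: a grey block with the test button on its left, a yoke with the lever on its right). The unit's axes: x away from the robot, y to its left, z up; the button lies 64 mm to the left (+y) of this point.
- knob (a joint): The black knob on the selector, a fixed box 92 x 92 x 40 mm with six lines on its black top, 30 degrees apart: a red one (off) on the side away from the robot, then five white ones clockwise from above. Its reading is the angle in rad, clockwise seen from above. It clicks into place every 0.5236 rad (30 degrees): 0 = off (red line), 0.5236 = one click and so on to 2.618 = five. Starts at 0. The detent needs under 0.1 N m and pulls the knob to the nearest click when let go.
- knob_grip (a point): Point on the knob's axis at grip height, 58 mm above the bench, 8 mm below the top of the grip bar. The bar is 42 mm long, 12 mm thick and 20 mm high, with a white pointer line; its x axis points along the bar to the pointer end. A 46 mm round skirt 6 mm high lies under it.
- carriage (a joint): The carriage on the rails of the sample feeder (fixed aluminium base 110 x 310 mm): position along the rails, which run along the y axis of the carriage, -0.062 to 0.062 m between stops. About 2 N of friction; it stays where it is left.
- carriage_centre (a point): Centre of the carriage plate's white top face, 22 mm above the bench. Inside its rim the plate is 100 mm along x by 160 mm along y; the rim stands 6 mm above the plate. Its axes: x away from the robot across the rails, y along the rails to the left, z up.
- carriage_handle (a point): Centre of the black handle knob at the carriage's front (robot) side: 18 mm across, upright, from 40 to 56 mm above the bench; this point is at 48 mm, 67 mm in front (-x) of carriage_centre. The carriage may be slid by it.
- carriage_mark (a point): The marked spot: black dot in a white and red ring (18 mm) on the tab at the far side of the carriage, 78 mm beyond carriage_centre along x, 22 mm above the bench.
- probe_tip (a point): Point of the fixed steel probe, which hangs from an arm 78 mm high at the far side of the feeder; the point is 10 mm above the mark's height. It stands on the line that the mark travels along.
- cup_1: Sample cup: round white plastic cup with yellow lid, 36 mm across, 30 mm high, about 50 g. Origin: centre of its underside, z up when upright. None if absent from this run.
- cup_2: Sample cup: round white plastic cup with blue lid, 36 mm across, 30 mm high, about 50 g. Origin: centre of its underside, z up when upright. None if absent from this run.
- cup_3: Sample cup: round white plastic cup with green lid, 36 mm across, 30 mm high, about 50 g. Origin: centre of its underside, z up when upright. None if absent from this run.
- cup_4: Sample cup: round white plastic cup with orange lid, 36 mm across, 30 mm high, about 50 g. Origin: centre of its underside, z up when upright. None if absent from this run.
- mouse: Black computer mouse, 110 x 60 x 39 mm; bystander, leave alone. Origin: centre of its underside.
- timer: Grey bench timer, 62 x 62 x 18 mm; bystander, leave alone. Origin: centre of its underside.
- tape_roll: Roll of cream tape, 75 mm across, 19 mm high; bystander, leave alone. Origin: centre of its underside.
- beaker: Clear beaker, 55 mm across, 70 mm high; bystander, leave alone. Origin: centre of its underside.
- bottle_blank: Clear bottle with blue cap, 61 mm across, 120 mm high; bystander, leave alone. Origin: centre of its underside.
- petri_dish: Shallow clear dish, 57 mm across, 13 mm high, with small brass parts; bystander, leave alone. Origin: centre of its underside.
- marker_0: Black marker pen with red cap, 131 mm long, 13 mm thick; bystander, leave alone. Origin: centre of its underside.

How it is judged:
On the way, in this order (a step that is already met when the one before it is completed fails the run):
1. The test button is pressed in (value of joint button above 0.0025 m).
2. The lever has dropped (value of joint lever above 1.1 rad), for 0.05 s.
3. The lever is lifted back and up against its stop, the button out (value of joint lever below 0.12 rad and value of joint button below 0.0015 m), for 0.3 s.
4. Every cup stands upright on the carriage plate inside its rim (x of cup_1 in the frame of carriage_centre between -0.05 and 0.05 m and y of cup_1 in the frame of carriage_centre between -0.08 and 0.08 m and z of cup_1 in the frame of carriage_centre between -0.006 and 0.006 m and angle between each of cup_1, cup_2, cup_3, cup_4's own z axis and vertical below 0.15 rad and x of cup_2 in the frame of carriage_centre between -0.05 and 0.05 m and y of cup_2 in the frame of carriage_centre between -0.08 and 0.08 m and z of cup_2 in the frame of carriage_centre between -0.006 and 0.006 m and x of cup_3 in the frame of carriage_centre between -0.05 and 0.05 m and y of cup_3 in the frame of carriage_centre between -0.08 and 0.08 m and z of cup_3 in the frame of carriage_centre between -0.006 and 0.006 m and x of cup_4 in the frame of carriage_centre between -0.05 and 0.05 m and y of cup_4 in the frame of carriage_centre between -0.08 and 0.08 m and z of cup_4 in the frame of carriage_centre between -0.006 and 0.006 m), for 0.2 s.
5. The carriage's marked spot sits under the probe tip (horizontal distance between carriage_mark and probe_tip below 0.004 m and velocity of joint carriage between -0.01 and 0.01 m/s), for 0.2 s.
At the end, for the whole second after the job is handed in: Lever up (under 0.12 rad), button out; every cup present upright (0.15 rad) and still on the plate inside the rim; knob within 0.13 rad of one 30-degree click per cup present; mark within 4 mm of the probe tip horizontally, carriage at rest (all of step 3 and all of step 4 and all of step 5 and ((value of joint knob between 0.9172 and 1.1772 rad and (height (world z) of cup_1 above -10 m or height (world z) of carriage_centre below -10 m) and (height (world z) of cup_2 above -10 m or height (world z) of carriage_centre below -10 m) and height (world z) of each of cup_3, cup_4 below -10 m) or (value of joint knob between 0.9172 and 1.1772 rad and (height (world z) of cup_1 above -10 m or height (world z) of carriage_centre below -10 m) and height (world z) of each of cup_2, cup_4 below -10 m and (height (world z) of cup_3 above -10 m or height (world z) of carriage_centre below -10 m)) or (value of joint knob between 0.9172 and 1.1772 rad and (height (world z) of cup_1 above -10 m or height (world z) of carriage_centre below -10 m) and height (world z) of each of cup_2, cup_3 below -10 m and (height (world z) of cup_4 above -10 m or height (world z) of carriage_centre below -10 m)) or (value of joint knob between 0.9172 and 1.1772 rad and height (world z) of each of cup_1, cup_4 below -10 m and (height (world z) of cup_2 above -10 m or height (world z) of carriage_centre below -10 m) and (height (world z) of cup_3 above -10 m or height (world z) of carriage_centre below -10 m)) or (value of joint knob between 0.9172 and 1.1772 rad and height (world z) of each of cup_1, cup_3 below -10 m and (height (world z) of cup_2 above -10 m or height (world z) of carriage_centre below -10 m) and (height (world z) of cup_4 above -10 m or height (world z) of carriage_centre below -10 m)) or (value of joint knob between 0.9172 and 1.1772 rad and height (world z) of each of cup_1, cup_2 below -10 m and (height (world z) of cup_3 above -10 m or height (world z) of carriage_centre below -10 m) and (height (world z) of cup_4 above -10 m or height (world z) of carriage_centre below -10 m)) or (value of joint knob between 1.4408 and 1.7008 rad and (height (world z) of cup_1 above -10 m or height (world z) of carriage_centre below -10 m) and (height (world z) of cup_2 above -10 m or height (world z) of carriage_centre below -10 m) and (height (world z) of cup_3 above -10 m or height (world z) of carriage_centre below -10 m) and height (world z) of cup_4 below -10 m) or (value of joint knob between 1.4408 and 1.7008 rad and (height (world z) of cup_1 above -10 m or height (world z) of carriage_centre below -10 m) and (height (world z) of cup_2 above -10 m or height (world z) of carriage_centre below -10 m) and height (world z) of cup_3 below -10 m and (height (world z) of cup_4 above -10 m or height (world z) of carriage_centre below -10 m)) or (value of joint knob between 1.4408 and 1.7008 rad and (height (world z) of cup_1 above -10 m or height (world z) of carriage_centre below -10 m) and height (world z) of cup_2 below -10 m and (height (world z) of cup_3 above -10 m or height (world z) of carriage_centre below -10 m) and (height (world z) of cup_4 above -10 m or height (world z) of carriage_centre below -10 m)) or (value of joint knob between 1.4408 and 1.7008 rad and height (world z) of cup_1 below -10 m and (height (world z) of cup_2 above -10 m or height (world z) of carriage_centre below -10 m) and (height (world z) of cup_3 above -10 m or height (world z) of carriage_centre below -10 m) and (height (world z) of cup_4 above -10 m or height (world z) of carriage_centre below -10 m)) or (value of joint knob between 1.9644 and 2.2244 rad and (height (world z) of cup_1 above -10 m or height (world z) of carriage_centre below -10 m) and (height (world z) of cup_2 above -10 m or height (world z) of carriage_centre below -10 m) and (height (world z) of cup_3 above -10 m or height (world z) of carriage_centre below -10 m) and (height (world z) of cup_4 above -10 m or height (world z) of carriage_centre below -10 m))) and linear speed of each of cup_1, cup_2, cup_3, cup_4 below 0.02 m/s); the robot touches nothing.
It fails at once if A bystander is moved more than 3 cm (distance of any of mouse, timer, tape_roll, beaker, bottle_blank, petri_dish, marker_0 from where it was at the start of the episode above 0.03 m).
Of cup_1, cup_2, cup_3, cup_4 only 2 to 4 are there at a start; the rules pass over those that are not, and their reading is None.
At some moment in a run one of cup_1, cup_2, cup_3, cup_4 may be knocked a few centimetres aside while the robot is not near it.
Once in a run the grip may slacken for a moment while it holds something.
It also fails if it takes over 210 s, if anything falls off the work surface, if the arm or the gripper's body presses on something with over 40 N, if the wrist force passes 120 N, or if a joint passes its speed limit or range.

## Working session

There is one attempt and no reset: what is moved stays moved. The work goes in short steps, Python scripts to look and compute and a tool call to move; the robot and the scene stay as the last step left them, time stands still between calls to the robot, and variables do not carry over. Pictures are saved under pics/ and viewed, and the job is handed in when it is done.

Besides the shell and the picture viewer there is one more tool, called by a JSON object that holds its "api" and its "payload". arm_command: Moves the arm, as the interface text tells. Its arguments: {"type":"object","properties":{"rows":{"type":"array"},"grip_force":{"type":"number"}},"required":["rows"]}

```bash
ls; mkdir -p pics; python3 - <<'E'
from station import *
import cv2
print(sense())
for c in ["side","top","wrist"]:
    p,d=read_camera(c); cv2.imwrite(f"pics/{c}0.png",p)
    m=camera_model(c); print(c,m["t"],m["R"])
for c in ["top","side"]:
  for q in ["cup_1","button_top","lever_grip","lever_hinge","knob_grip","carriage_centre","carriage_handle","carriage_mark","probe_tip"]:
    print(c,q,[(round(float(r["p"]),2),[round(float(v),3) for v in r["at"]]) for r in tip_of(c,q)][:6])
E
```

```text
pics
{'t': 0.0, 'q': array([-1.31458368e+00,  4.80845715e-01,  1.59689046e+00, -2.90952598e-06,
        1.06509580e+00, -4.65915386e-02]), 'joint_vel': array([ 2.47658457e-03,  1.15575706e-05,  8.14821478e-04,  1.09950144e-03,
       -1.22246190e-03, -1.65946901e-03]), 'joint_torque': array([ 2.12811479e-03, -9.50631237e+01, -4.30179298e+01, -1.58170674e-04,
        1.22773612e-02, -4.11992301e-05]), 'tool_pos': array([ 0.19380044, -0.62021739,  0.40405707]), 'tcp_rot': array([ 9.88560284e-01,  1.50825000e-01, -6.60931027e-05, -6.16124371e-04]), 'force': array([-0.44010009, -0.05548248, -0.66629561]), 'torque': array([-0.02801195,  0.01351797,  0.02413967]), 'finger_gap': 1.0026382123452258}
side [0.45088192 0.15280462 1.02177013] [[-0.92146151 -0.38834234 -0.00994554]
 [-0.12991534  0.33218972 -0.93422267]
 [ 0.36610203 -0.85955815 -0.35655167]]
top [-0.04882242  0.51801493  1.52570953] [[ 0.01467662 -0.99977814 -0.01510859]
 [-0.99578052 -0.01324569 -0.09080584]
 [ 0.09058557  0.01637756 -0.995754  ]]
wrist [-0.64920402 -0.03508829  0.37873659] [[ 0.29828581 -0.95447457 -0.001966  
[... 586 characters left out ...]
 0.051])]
top carriage_mark [(0.7, [0.534, -0.35, 0.018])]
top probe_tip [(0.63, [0.519, -0.242, 0.034])]
side cup_1 [(0.73, [0.402, 0.19, -0.005]), (0.72, [0.382, 0.325, 0.001]), (0.6, [0.404, 0.256, 0.001]), (0.48, [0.413, 0.12, -0.003])]
side button_top [(0.43, [0.533, 0.205, 0.067])]
side lever_grip [(0.69, [0.539, 0.14, 0.089])]
side lever_hinge [(0.65, [0.524, 0.145, 0.042])]
side knob_grip [(0.53, [0.469, 0.018, 0.058])]
side carriage_centre [(0.88, [0.451, -0.358, 0.02])]
side carriage_handle [(0.68, [0.387, -0.364, 0.046]), (0.49, [0.524, 0.141, 0.041])]
side carriage_mark [(0.97, [0.534, -0.343, 0.025])]
side probe_tip [(0.64, [0.517, -0.24, 0.033]), (0.51, [0.398, 0.189, -0.003])]
```

View pics/top0.png

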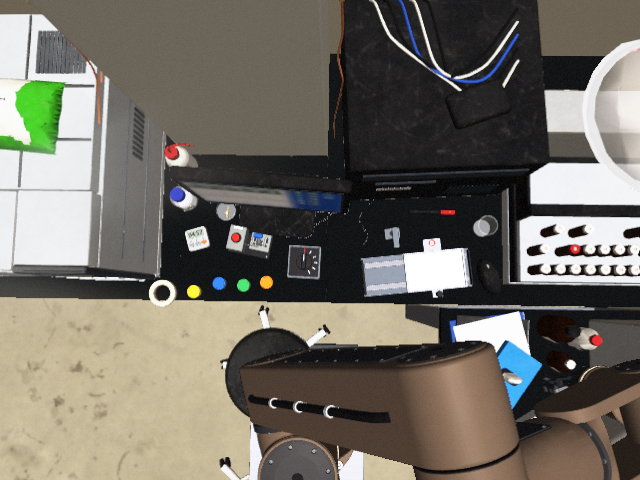

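View pics/side0.png

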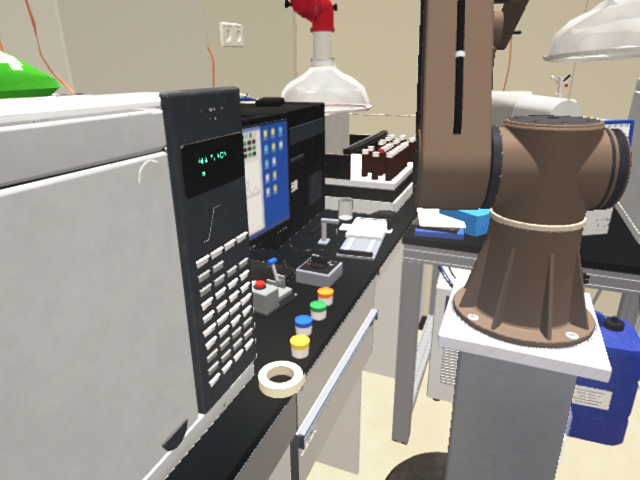

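```bash
python3 - <<'E'
from station import *
for q in ["mouse","timer","tape_roll","beaker","bottle_blank","petri_dish","marker_0"]:
    print(q,[(round(float(r["p"]),2),[round(float(v),3) for v in r["at"]]) for r in tip_of("top",q)][:2])
E
```

```text
mouse [(0.91, [0.435, -0.512, 0.002])]
timer [(0.44, [0.436, -0.511, 0.0]), (0.19, [0.406, 0.257, 0.005])]
tape_roll [(0.68, [0.371, 0.421, -0.002])]
beaker [(0.71, [0.573, -0.499, 0.005]), (0.59, [0.531, 0.138, 0.09])]
bottle_blank [(0.57, [0.644, 0.361, 0.001]), (0.49, [0.383, -0.362, 0.052])]
petri_dish [(0.64, [0.617, 0.245, -0.001])]
marker_0 [(0.43, [0.621, -0.354, 0.005])]
```

```bash
cat > h.py <<'E'
import numpy as np, sys
from scipy.spatial.transform import Rotation as Ro
from station import *
np.set_printoptions(precision=4,suppress=True)
def Rt(theta,tilt=0.):   # tool down, tool-x at world yaw theta, tilted so z leans toward tool x by tilt
    return Ro.from_euler('z',theta)*Ro.from_euler('x',np.pi)*Ro.from_euler('y',tilt)
def state():
    s=sense(); R=Ro.from_quat(s["tcp_rot"]); p=np.array(s["tool_pos"])
    return s,p,R
def show():
    s,p,R=state(); z=R.as_matrix()[:,2]; x=R.as_matrix()[:,0]
    print("t",round(s["t"],2),"tcp",p,"gp",p+.155*z,"z",z,"x",x,"q",np.array(s["q"]),"F",np.array(s["force"]),"gap",round(s["finger_gap"],3))
def plan(gp,theta,tilt=0.,off=.155,p0=None,R0=None):
    s,p,R=state()
    if p0 is not None: p,R=p0,R0
    T=Rt(theta,tilt); tp=np.array(gp)-off*T.as_matrix()[:,2]
    rv=(R.inv()*T).as_rotvec()
    print("turn",rv,"rows>=%.1f"%(np.linalg.norm(rv)/.12))
    a=R.inv().apply(tp-p)*1000; b=T.inv().apply(tp-p)*1000
    print("shift first(mm)",a.round(1),"| turn first, shift",b.round(1),"len %.0f"%np.linalg.norm(a))
    return tp,T
def pix(cam,u,v,z=None,depth=None,m=None):
    import cv2
    m=m or camera_model(cam)
    K=np.array(m["intrinsics"]);D=np.array(m["dist_coeffs"]);R=np.array(m["R"]);t=np.array(m["t"])
    xy=cv2.undistortPoints(np.array([[[u,v]]],float),K,D)[0,0]
    d=R.T@np.array([xy[0],xy[1],1.]);c=-R.T@t
    k=(z-c[2])/d[2] if z is not None else depth
    return c+k*d
def proj(cam,X,m=None):
    import cv2
    m=m or camera_model(cam)
    R=np.array(m["R"]);t=np.array(m["t"])
    return cv2.projectPoints(np.array([X],float),cv2.Rodrigues(R)[0],t,np.array(m["intrinsics"]),np.array(m["dist_coeffs"]))[0].reshape(-1,2)[0]
E
python3 - <<'E'
from h import *
show()
print("A");tp,T=plan([.48,-.35,.25],.303)
print("B");plan([.46,.12,.25],-.14,0,p0=tp,R0=T)
# monitor depth
p,d=read_camera("top"); m=camera_model("top")
P=[]
import cv2
H,W=d.shape
for v in range(150,260,1):
  for u in range(160,360,2):
    if d[v,u]>0:
      X=pix("top",u,v,depth=d[v,u],m=m); P.append((u,v,*X))
P=np.array(P)
s=P[(P[:,4]>.15)&(P[:,2]>.4)&(P[:,2]<.7)]
print(len(s)); 
for y0 in np.arange(-.1,.35,.05):
  k=s[(s[:,3]>y0)&(s[:,3]<y0+.05)]
  if len(k): print(round(y0,2),k[:,2].min(),k[:,4].max(),np.percentile(k[:,2],5))
E
```

```text
t 1.4 tcp [ 0.1939 -0.6204  0.4047] gp [ 0.1939 -0.6204  0.2497] z [ 0.     -0.0001 -1.    ] x [ 0.9545  0.2982 -0.    ] q [-1.3146  0.4802  1.5963  0.      1.0651 -0.0466] F [-0.2825 -0.5154  0.8976] gap 1.003
A
turn [ 0.0001  0.     -0.0002] rows>=0.0
shift first(mm) [ 353.8 -172.8   -0.3] | turn first, shift [ 353.8 -172.7   -0.3] len 394
B
turn [-0.    -0.     0.443] rows>=3.7
shift first(mm) [ 121.2 -454.6   -0. ] | turn first, shift [ -85.4 -462.6   -0. ] len 470
3020
-0.1 0.5986949170356524 0.40823537971584023 0.5996961749391214
-0.05 0.6017883315011172 0.4085472444744733 0.6031778689220573
0.0 0.6055176797344494 0.40735863406815165 0.6068270813383736
0.05 0.6091842528079854 0.40816450096481605 0.6102167413929634
0.1 0.6130037030768944 0.4083076711444429 0.613733309997556
0.15 0.6161902219290784 0.4098886007233775 0.6173185815891231
0.2 0.619598486299238 0.4086025091558496 0.6209727910899783
0.25 0.6238301163344533 0.40670061072560015 0.6244011930963579
```

{"api": "arm_command", "payload": {"rows": [[[0, 0, 0, 35, -17, 0, 30], [0, 0, 0, 35, -17, 0, 30], [0, 0, 0, 35, -17, 0, 30], [0, 0, 0, 35, -17, 0, 30], [0, 0, 0, 35, -17, 0, 30], [0, 0, 0, 35, -17, 0, 30], [0, 0, 0, 35, -17, 0, 30], [0, 0, 0, 35, -17, 0, 30]]], "grip_force": 30}}

```text
t: 2.12
tool_pos: [0.4217, -0.4056, 0.4049]
tcp_rot: [0.989, 0.151, 0.0, 0.0]
force: [0.4, -0.5, 0.4]
finger_gap: 0.298
```

{"api": "arm_command", "payload": {"rows": [[[0, 0, 0.11, 35, -17, 0, 30], [0, 0, 0.11, 35, -17, 0, 30], [0, 0, 0.11, 0, 0, 0, 30], [0, 0, 0.11, 0, 0, 0, 30], [0, 0, 0, -5, -38, 0, 30], [0, 0, 0, -5, -38, 0, 30], [0, 0, 0, -5, -38, 0, 30], [0, 0, 0, -5, -38, 0, 30]]]}}

```text
t: 2.78
tool_pos: [0.4804, -0.2024, 0.4047]
tcp_rot: [0.998, -0.069, 0.0, -0.0]
force: [0.3, 0.5, 0.9]
finger_gap: 0.301
```

```bash
python3 - <<'E'
from h import *
show()
plan([.45,.12,.25],-.14,0)
E
```

```text
t 2.78 tcp [ 0.4804 -0.2024  0.4047] gp [ 0.4804 -0.2024  0.2497] z [ 0.0001  0.     -1.    ] x [ 0.9906 -0.137   0.0001] q [-0.457   0.301   1.889   0.0001  0.9515  1.2512] F [0.3341 0.5133 0.9342] gap 0.301
turn [-0.     -0.0001  0.0026] rows>=0.0
shift first(mm) [ -74.3 -315.2   -0.3] | turn first, shift [ -75.1 -315.    -0.3] len 324
```

{"api": "arm_command", "payload": {"rows": [[[0, 0, 0, -9, -39, 0, 30], [0, 0, 0, -9, -39, 0, 30], [0, 0, 0, -9, -39, 0, 30], [0, 0, 0, -9, -39, 0, 30], [0, 0, 0, -9, -39, 0, 30], [0, 0, 0, -9, -39, 0, 30], [0, 0, 0, -9, -39, 0, 30], [0, 0, 0, -9, -39, 0, 30]]]}}

```text
t: 3.45
tool_pos: [0.4513, 0.1169, 0.405]
tcp_rot: [0.998, -0.068, 0.0, -0.0]
force: [1.4, -0.9, 0.1]
finger_gap: 0.302
```

```bash
cat > look.py <<'E'
from h import *
import cv2,sys
def look(cams,qs,tag):
  for c in cams:
    p,d=read_camera(c); cv2.imwrite(f"pics/{c}_{tag}.png",p)
    for q in qs:
      print(c,q,[(round(float(r["p"]),2),[round(float(v),3) for v in r["at"]]) for r in tip_of(c,q)][:5])
look(sys.argv[1].split(","),sys.argv[2].split(",") if sys.argv[2] else [],sys.argv[3])
show()
E
python3 look.py wrist cup_1,button_top,lever_grip,lever_hinge,knob_grip 1
```

```text
wrist cup_1 [(0.73, [0.377, 0.328, 0.006]), (0.71, [0.4, 0.188, -0.001]), (0.67, [0.407, 0.257, 0.001]), (0.57, [0.407, 0.121, -0.004])]
wrist button_top [(0.64, [0.535, 0.204, 0.074])]
wrist lever_grip [(0.97, [0.538, 0.141, 0.091])]
wrist lever_hinge [(0.82, [0.523, 0.142, 0.042])]
wrist knob_grip [(0.83, [0.469, 0.019, 0.059])]
t 3.75 tcp [0.452  0.1145 0.4047] gp [0.452  0.1144 0.2497] z [ 0.     -0.0002 -1.    ] x [ 0.9906 -0.1364  0.    ] q [ 0.1831  0.2234  2.002  -0.0003  0.9162  1.891 ] F [-1.0255 -0.2413 -0.2684] gap 0.299
```

View pics/wrist_1.png

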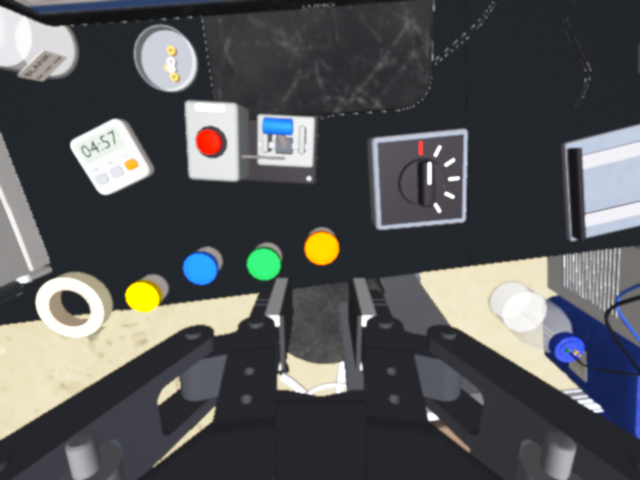

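```bash
python3 - <<'E'
from h import *
m=camera_model("wrist")
P=lambda n,u,v,z: print(n,pix("wrist",u,v,z=z,m=m))
P("button",209,142,.067);P("bar",278,127,.096);
a=[pix("wrist",*e,z=0.0,m=m) for e in [(258,181),(315,183)]];print("unit front edge dir",a[1]-a[0],a)
a=[pix("wrist",*e,z=.04,m=m) for e in [(376,229),(466,221)]];print("sel front",a)
a=[pix("wrist",*e,z=.04,m=m) for e in [(370,139),(466,131)]];print("sel back",a)
P("red",421,147,.04)
for n,u,v in [("y",143,296),("b",201,268),("g",264,263),("o",322,248)]: P(n,u,v,.03)
for n,u,v in [("knob tip",430,166),("knob rear",427,204)]: P(n,u,v,.066)
E
python3 -c "
import cv2;p=cv2.imread('pics/wrist_1.png');cv2.imwrite('pics/c1.png',cv2.resize(p[80:240,160:480],None,fx=2.5,fy=2.5,interpolation=cv2.INTER_CUBIC))"
```

```text
button [0.5331 0.2014 0.067 ]
bar [0.5357 0.1364 0.096 ]
unit front edge dir [-0.0107 -0.0617  0.    ] [array([0.4883, 0.1786, 0.    ]), array([0.4776, 0.1169, 0.    ])]
sel front [array([0.4276, 0.0606, 0.04  ]), array([ 0.4235, -0.0302,  0.04  ])]
sel back [array([0.5162, 0.0582, 0.04  ]), array([ 0.5109, -0.0318,  0.04  ])]
red [0.5022 0.0108 0.04  ]
y [0.3835 0.3225 0.03  ]
b [0.4071 0.2514 0.03  ]
g [0.4035 0.1827 0.03  ]
o [0.4118 0.1183 0.03  ]
knob tip [0.4861 0.0111 0.066 ]
knob rear [0.4521 0.0155 0.066 ]
```

View pics/c1.png

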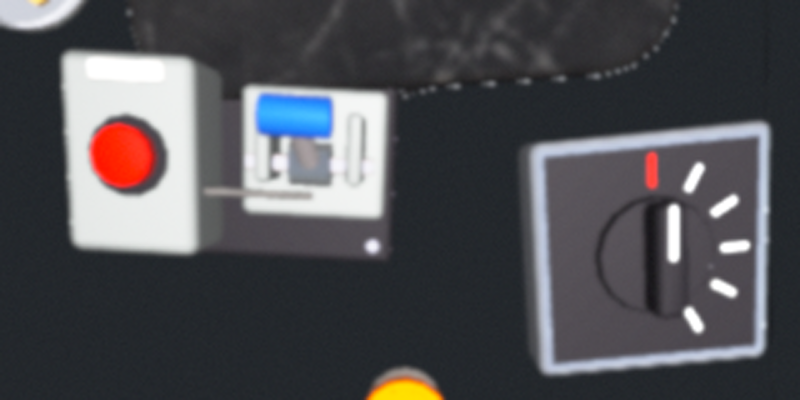

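```bash
python3 - <<'E'
from h import *
show()
plan([.5325,.204,.095],-.17,0.25,off=.173)
E
```

```text
t 3.75 tcp [0.452  0.1145 0.4047] gp [0.452  0.1144 0.2497] z [ 0.     -0.0002 -1.    ] x [ 0.9906 -0.1364  0.    ] q [ 0.1831  0.2234  2.002  -0.0003  0.9162  1.891 ] F [-1.0255 -0.2413 -0.2684] gap 0.299
turn [-0.0039  0.2499  0.033 ] rows>=2.1
shift first(mm) [  24.7 -101.1  142.1] | turn first, shift [ -14.4 -101.9  143. ] len 176
```

{"api": "arm_command", "payload": {"rows": [[[0, 0.083, 0.011, 0, 0, 0, 0], [0, 0.083, 0.011, 0, 0, 0, 0], [0, 0.084, 0.011, 0, 0, 0, 0], [0, 0, 0, -3, -20.4, 28.5, 0], [0, 0, 0, -3, -20.4, 28.5, 0], [0, 0, 0, -3, -20.4, 28.5, 0], [0, 0, 0, -3, -20.4, 28.5, 0], [0, 0, 0, -3, -20.4, 28.5, 0]]]}}

```text
t: 4.42
tool_pos: [0.4905, 0.2119, 0.2621]
tcp_rot: [0.988, -0.085, 0.124, 0.009]
force: [1.4, 0.1, 0.2]
finger_gap: -0.0
```

```bash
python3 look.py wrist button_top,lever_grip 2; python3 - <<'E'
from h import *
plan([.5325,.204,.080],-.17,0.25,off=.173)
E
```

```text
wrist button_top []
wrist lever_grip [(0.82, [0.543, 0.14, 0.089])]
t 4.57 tcp [0.4898 0.2119 0.2611] gp [0.5272 0.2057 0.1108] z [ 0.2408 -0.0397 -0.9698] x [ 0.9557 -0.1645  0.2441] q [ 0.3999  0.4872  2.0826 -0.3554  0.384   2.4587] F [-0.4693 -0.3152 -0.3301] gap -0.004
turn [-0.0016  0.0034 -0.0005] rows>=0.0
shift first(mm) [-2.7  0.6 13.2] | turn first, shift [-2.8  0.6 13.2] len 13
```

View pics/wrist_2.png

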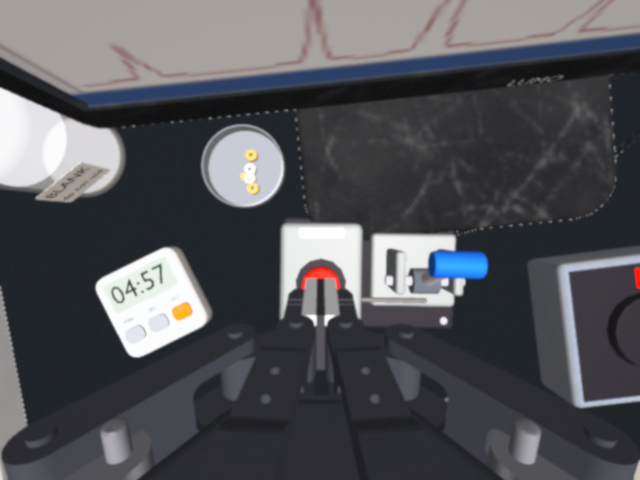

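{"api": "arm_command", "payload": {"rows": [[[0, 0, 0, -2, 0, 8, 0], [0, 0, 0, -2, 0, 8, 0], [0, 0, 0, -2, 0, 8, 0], [0, 0, 0, -0.5, 0, 3, 0], [0, 0, 0, -0.5, 0, 2, 0], [0, 0, 0, 0, 0, 0, 0]]]}}

```text
t: 5.07
tool_pos: [0.4901, 0.2123, 0.2335]
tcp_rot: [0.989, -0.084, 0.124, 0.009]
force: [-0.4, -2.0, 4.0]
finger_gap: -0.001
```

```bash
python3 - <<'E'
from h import *
show(); s,p,R=state(); print(p+.173*R.as_matrix()[:,2])
E
```

```text
t 5.07 tcp [0.4901 0.2123 0.2335] gp [0.528  0.2064 0.0833] z [ 0.2445 -0.0381 -0.9689] x [ 0.9548 -0.1647  0.2474] q [ 0.4005  0.5369  2.0988 -0.4283  0.3194  2.5366] F [-0.4131 -1.9982  4.0123] gap -0.001
[0.5324 0.2057 0.0659]
```

{"api": "arm_command", "payload": {"rows": [[[0, 0, 0, -0.4, 0, 1.5, 0], [0, 0, 0, 0, 0, 0, 0], [0, 0, 0, 0, 0, 0, 0]]]}}

```text
t: 5.32
tool_pos: [0.4901, 0.2127, 0.2322]
tcp_rot: [0.989, -0.084, 0.125, 0.008]
force: [-0.3, -3.6, 5.1]
finger_gap: -0.005
```

```bash
python3 look.py wrist lever_grip 3
```

```text
wrist lever_grip [(0.97, [0.502, 0.147, 0.086])]
t 5.42 tcp [0.4901 0.2128 0.2322] gp [0.5281 0.207  0.0821] z [ 0.2449 -0.0376 -0.9688] x [ 0.9548 -0.1642  0.2477] q [ 0.4012  0.5395  2.0991 -0.4323  0.3162  2.5411] F [-0.2958 -4.463   4.1952] gap 0.001
```

View pics/wrist_3.png

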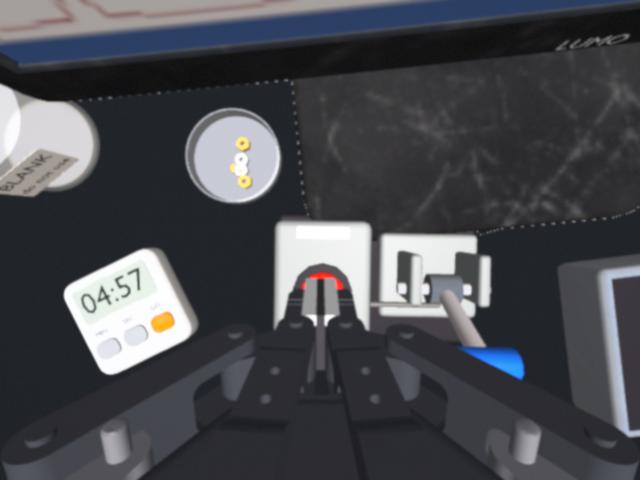

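{"api": "arm_command", "payload": {"rows": [[[0, 0, 0, 0, 0, 0, 0], [0, 0, 0, 0, 0, 0, 0], [0, 0, 0, 1, 0, -6, 0], [0, 0, 0, 2, 0, -20, 0], [0, 0, 0, 2, 0, -30, 30], [0, 0, 0, -8, 10, -35, 50], [0, 0, 0, -8, 10, -30, 50]]]}}

```text
t: 6.0
tool_pos: [0.446, 0.1997, 0.348]
tcp_rot: [0.989, -0.084, 0.124, 0.008]
force: [0.9, 0.2, 0.7]
finger_gap: 0.42
```

```bash
python3 look.py wrist,side lever_grip,button_top,lever_hinge 4
```

```text
wrist lever_grip [(0.97, [0.48, 0.15, 0.06])]
wrist button_top [(0.96, [0.535, 0.204, 0.073]), (0.74, [0.403, 0.181, -0.002])]
wrist lever_hinge [(0.97, [0.52, 0.142, 0.041])]
side lever_grip [(0.43, [0.474, 0.15, 0.059])]
side button_top [(0.54, [0.529, 0.202, 0.066])]
side lever_hinge [(0.64, [0.524, 0.144, 0.043])]
t 6.4 tcp [0.4468 0.1995 0.3454] gp [0.4844 0.1936 0.1951] z [ 0.243  -0.0383 -0.9693] x [ 0.9553 -0.1641  0.246 ] q [ 0.4117  0.2945  2.11   -0.2598  0.5413  2.3621] F [0.0875 0.2121 0.0145] gap 0.499
```

View pics/wrist_4.png

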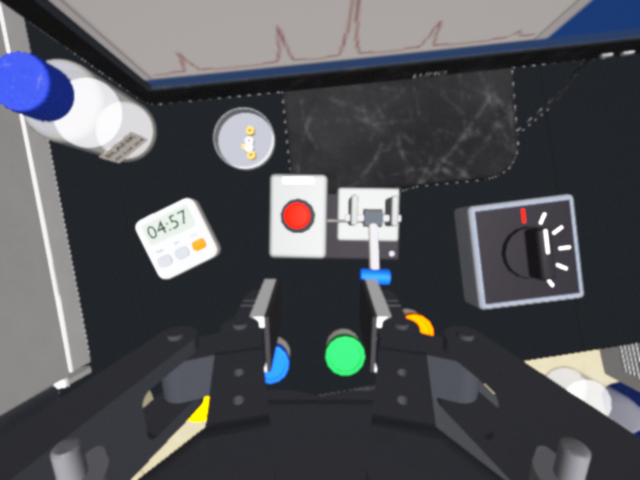

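```bash
python3 - <<'E'
from h import *
m=camera_model("wrist"); print(pix("wrist",375,275,z=.064,m=m), pix("wrist",361,275,z=.061,m=m),pix("wrist",391,277,z=.061,m=m))
tp,T=plan([.474,.1495,.11],-.17,0.25)
plan([.474,.1495,.059],-.17,0.25,p0=tp,R0=T)
E
```

```text
[0.476  0.1515 0.064 ] [0.4774 0.1622 0.061 ] [0.4718 0.1387 0.061 ]
turn [-0.0034  0.0014 -0.0001] rows>=0.0
shift first(mm) [-23.9  45.   81.7] | turn first, shift [-24.   44.7  81.8] len 96
turn [0. 0. 0.] rows>=0.0
shift first(mm) [-12.6  -0.   49.4] | turn first, shift [-12.6  -0.   49.4] len 51
```

{"api": "arm_command", "payload": {"rows": [[[0, 0, 0.03, -6, 11, 20, 50], [0, 0, 0, -6, 11, 20, 50], [0, 0, 0, -6, 11.5, 21, 50], [0, 0, 0, -6, 11.5, 21, 50], [0, 0, 0, -3, 0, 12, 50], [0, 0, 0, -3, 0, 12, 50], [0, 0, 0, -3, 0, 12, 50], [0, 0, 0, -3, 0, 12, 50]]]}}

```text
t: 7.07
tool_pos: [0.4355, 0.1571, 0.2094]
tcp_rot: [0.987, -0.099, 0.123, 0.007]
force: [0.9, -0.1, 0.0]
finger_gap: 0.498
```

```bash
python3 look.py wrist lever_grip 5
```

```text
wrist lever_grip [(0.88, [0.479, 0.152, 0.059])]
t 7.17 tcp [0.435  0.1569 0.2088] gp [0.4723 0.1509 0.0585] z [ 0.2405 -0.0389 -0.9699] x [ 0.9505 -0.1931  0.2434] q [ 0.3298  0.5333  2.2712 -0.7715  0.1653  2.8519] F [-0.3951  0.2134  0.2787] gap 0.499
```

View pics/wrist_5.png

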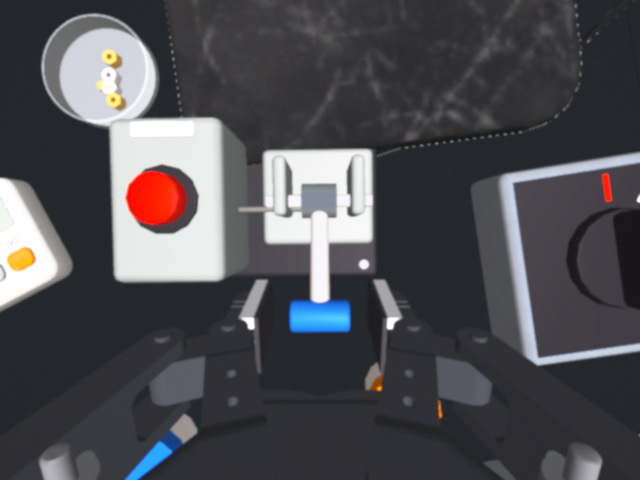

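{"api": "arm_command", "payload": {"rows": [[[0, 0, 0, 0, 0, 0, 10], [0, 0, 0, 0, 0, 0, 10], [0, 0, 0, 0, 0, 0, 10], [0, 0, 0, 0, 0, 0, 10], [0, 0, 0, 0, 0, 0, 10]]], "grip_force": 20}}

```text
t: 7.58
tool_pos: [0.4356, 0.1572, 0.2115]
tcp_rot: [0.987, -0.099, 0.125, 0.007]
force: [-1.6, 1.0, -1.2]
finger_gap: 0.272
```

{"api": "arm_command", "payload": {"rows": [[[0, 0, 0, 5, 0, -6, 10], [0, 0, 0, 6, 0, -5, 10], [0, 0, 0, 6.5, 0, -4, 10], [0, 0, 0, 7, 0, -3.5, 10], [0, 0, 0, 7.5, 0, -2, 10], [0, 0, 0, 7.5, 0, -1, 10]]]}}

```text
t: 8.08
tool_pos: [0.4683, 0.1506, 0.2425]
tcp_rot: [0.987, -0.099, 0.125, 0.006]
force: [-0.9, 5.6, -1.6]
finger_gap: 0.271
```

```bash
python3 look.py wrist lever_grip 6
```

```text
wrist lever_grip [(0.79, [0.506, 0.143, 0.086])]
t 8.18 tcp [0.4688 0.1505 0.2426] gp [0.5071 0.1448 0.0925] z [ 0.2467 -0.0369 -0.9684] x [ 0.9488 -0.1943  0.2491] q [ 0.2918  0.4818  2.1932 -0.4262  0.26    2.4641] F [-3.4206  8.5185 10.7341] gap 0.274
```

View pics/wrist_6.png

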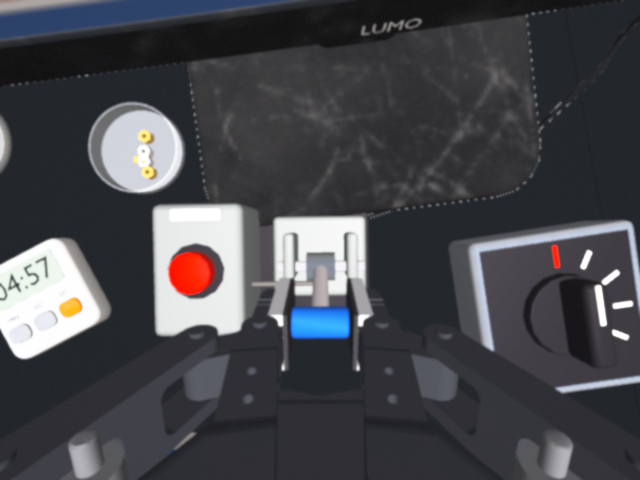

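{"api": "arm_command", "payload": {"rows": [[[0, 0, 0, 7.5, -1, -0.5, 10], [0, 0, 0, 7.5, 0, 0.5, 10], [0, 0, 0, 6, 0, 1.5, 10], [0, 0, 0, 0, 0, 0, 10]]]}}

```text
t: 8.52
tool_pos: [0.489, 0.147, 0.2456]
tcp_rot: [0.987, -0.099, 0.125, 0.007]
force: [-0.8, 1.3, 8.2]
finger_gap: 0.273
```

```bash
python3 look.py wrist lever_grip 7
```

```text
wrist lever_grip [(0.56, [0.524, 0.141, 0.094])]
t 8.62 tcp [0.4884 0.1471 0.2456] gp [0.5264 0.1413 0.0955] z [ 0.2453 -0.0376 -0.9687] x [ 0.9491 -0.1942  0.2478] q [ 0.2729  0.4908  2.1528 -0.3697  0.2871  2.388 ] F [-1.2084  1.6381  6.8548] gap 0.271
```

View pics/wrist_7.png

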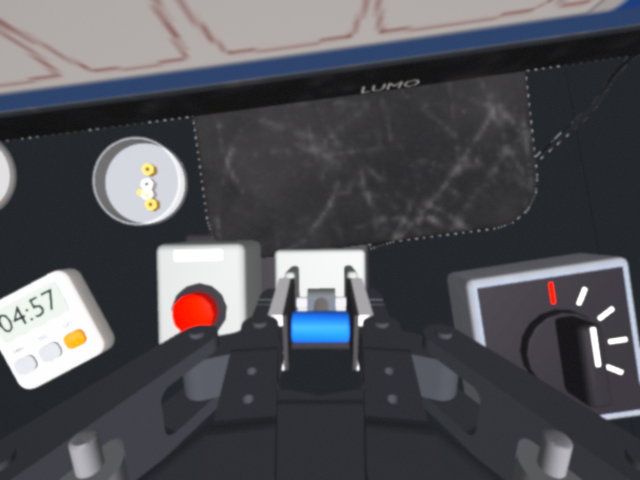

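{"api": "arm_command", "payload": {"rows": [[[0, 0, 0, 5, 0, 1.5, 10], [0, 0, 0, 5, 0, 3, 10], [0, 0, 0, 0, 0, 0, 10]]]}}

```text
t: 8.87
tool_pos: [0.4996, 0.145, 0.2435]
tcp_rot: [0.987, -0.099, 0.125, 0.007]
force: [-0.0, 1.9, 9.0]
finger_gap: 0.271
```

```bash
python3 look.py wrist lever_grip 8
```

```text
wrist lever_grip [(0.94, [0.536, 0.143, 0.09])]
t 8.97 tcp [0.4992 0.1451 0.2437] gp [0.5372 0.1392 0.0935] z [ 0.2454 -0.0375 -0.9687] x [ 0.9491 -0.1941  0.248 ] q [ 0.2626  0.5028  2.1329 -0.3538  0.2926  2.3619] F [-0.095   2.1613  6.0206] gap 0.276
```

View pics/wrist_8.png

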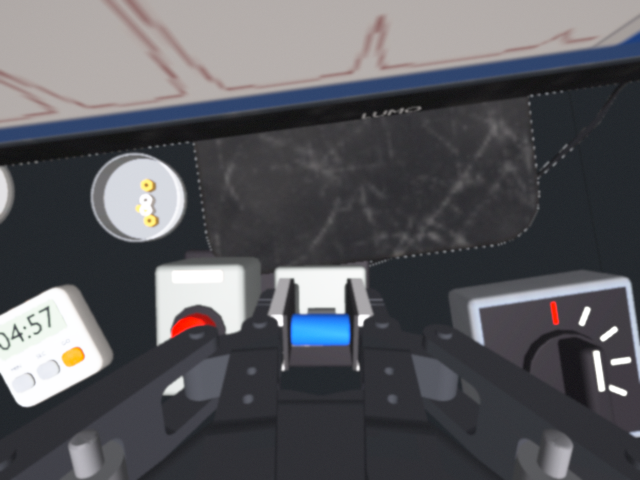

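{"api": "arm_command", "payload": {"rows": [[[0, 0, 0, 0, 0, 0, 48], [0, 0, 0, 0, 0, 0, 48], [0, 0, 0, 0, 0, 0, 48], [0, 0, 0, 0, 0, 0, 48], [0, 0, 0, 4, 0, -16, 48], [0, 0, 0, 4, 0, -20, 48], [0, 0, 0, 0, 0, -35, 48], [0, 0, 0, 0, 0, -35, 48]]]}}

```text
t: 9.63
tool_pos: [0.48, 0.1474, 0.3486]
tcp_rot: [0.987, -0.099, 0.123, 0.007]
force: [-0.1, -0.4, -0.2]
finger_gap: 0.482
```

```bash
python3 look.py wrist lever_grip,button_top,knob_grip,cup_1 9; python3 - <<'E'
from h import *
tp,T=plan([.469,.0155,.15],-.05+np.pi,0)
E
```

```text
wrist lever_grip [(0.68, [0.542, 0.138, 0.089])]
wrist button_top [(0.73, [0.534, 0.204, 0.074])]
wrist knob_grip [(0.67, [0.468, 0.015, 0.057])]
wrist cup_1 [(0.92, [0.378, 0.33, 0.003]), (0.9, [0.409, 0.121, -0.002]), (0.84, [0.398, 0.185, -0.002])]
t 9.88 tcp [0.4804 0.1474 0.3482] gp [0.5184 0.1416 0.198 ] z [ 0.2448 -0.0378 -0.9688] x [ 0.9493 -0.1938  0.2474] q [ 0.2783  0.3024  2.0872 -0.2053  0.5329  2.2145] F [ 0.859  -0.4824 -0.1717] gap 0.48
turn [-0.3745 -0.0105  2.9694] rows>=24.9
shift first(mm) [  4.  132.1  44. ] | turn first, shift [   4.8 -132.3   43.2] len 139
```

View pics/wrist_9.png

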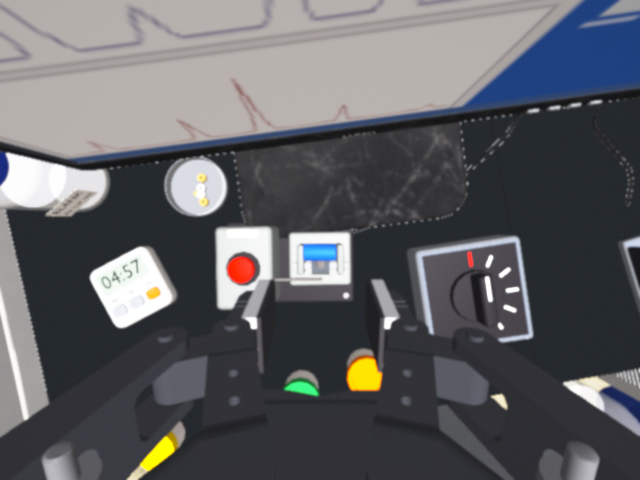

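{"api": "arm_command", "payload": {"rows": [[[0, -0.083, 0, 0, 0, 0, 35], [0, -0.083, 0, 0, 0, 0, 35], [0, -0.083, 0, 0, 0, 0, 35], [0, 0, 0, 4, 33, 0, 35], [0, 0, 0, 4, 33, 0, 35], [0, 0, 0, 4, 33, 0, 35], [0, 0, 0, 4, 33, 0, 35], [0, 0, -0.12, 0, 0, 0, 35]]]}}

```text
t: 10.55
tool_pos: [0.4695, 0.0107, 0.3451]
tcp_rot: [0.999, -0.042, -0.0, -0.005]
force: [-0.6, 1.5, 0.4]
finger_gap: 0.348
```

{"api": "arm_command", "payload": {"rows": [[[0, 0, -0.12, 0, 0, 0, 35], [0, 0, -0.12, 0, 0, 0, 35], [0, 0, -0.12, 0, 0, 0, 35], [0, 0, -0.12, 0, 0, 0, 35], [0, 0, -0.12, 0, 0, 0, 35], [0, 0, -0.12, 0, 0, 0, 35], [0, 0, -0.12, 0, 0, 0, 35], [0, 0, -0.12, 0, 0, 0, 35]]]}}

```text
t: 11.22
tool_pos: [0.47, 0.0147, 0.3452]
tcp_rot: [0.903, 0.429, 0.002, -0.005]
force: [-0.4, -0.4, -0.6]
finger_gap: 0.348
```

{"api": "arm_command", "payload": {"rows": [[[0, 0, -0.12, 0, 0, 0, 35], [0, 0, -0.12, 0, 0, 0, 35], [0, 0, -0.12, 0, 0, 0, 35], [0, 0, -0.12, 0, 0, 0, 35], [0, 0, -0.12, 0, 0, 0, 35], [0, 0, -0.12, 0, 0, 0, 35], [0, 0, -0.12, 0, 0, 0, 35], [0, 0, -0.12, 0, 0, 0, 35]]]}}

```text
t: 11.88
tool_pos: [0.47, 0.0147, 0.3452]
tcp_rot: [0.603, 0.798, 0.004, -0.003]
force: [-0.3, 0.8, 0.1]
finger_gap: 0.349
```

{"api": "arm_command", "payload": {"rows": [[[0, 0, -0.12, 0, 0, 0, 35], [0, 0, -0.12, 0, 0, 0, 35], [0, 0, -0.12, 0, 0, 0, 35], [0, 0, -0.12, 0, 0, 0, 35], [0, 0, -0.12, 0, 0, 0, 35], [0, 0, -0.12, 0, 0, 0, 35], [0, 0, -0.12, 0, 0, 0, 35], [0, 0, -0.12, 0, 0, 0, 35]]]}}

```text
t: 12.55
tool_pos: [0.47, 0.0147, 0.3452]
tcp_rot: [0.166, 0.986, 0.005, -0.001]
force: [0.3, -0.1, -0.3]
finger_gap: 0.348
```

```bash
python3 look.py wrist,top,side knob_grip,lever_grip 10; python3 - <<'E'
from h import *
tp,T=plan([.469,.0155,.12],-.05+np.pi,0)
m=camera_model("wrist"); print(-np.array(m["R"]).T@m["t"])
E
```

```text
wrist knob_grip [(0.76, [0.468, 0.018, 0.057])]
wrist lever_grip [(0.87, [0.541, 0.14, 0.089]), (0.74, [0.4, 0.185, -0.002])]
top knob_grip [(0.71, [0.37, 0.422, -0.0])]
top lever_grip []
side knob_grip [(0.65, [0.467, 0.017, 0.061])]
side lever_grip [(0.53, [0.539, 0.139, 0.089])]
t 13.0 tcp [0.4703 0.0149 0.3466] gp [0.4707 0.0166 0.1916] z [ 0.0027  0.0111 -0.9999] x [-0.9422  0.3351  0.0011] q [-0.0375  0.3095  2.0596  0.0161  0.7703 -1.2781] F [-0.0231 -0.8086  0.5334] gap 0.351
turn [ 0.0115  0.0005 -0.2917] rows>=2.4
shift first(mm) [ 1.3 -0.7 71.6] | turn first, shift [ 1.3  0.5 71.6] len 72
[0.406  0.0384 0.3152]
```

View pics/wrist_10.png

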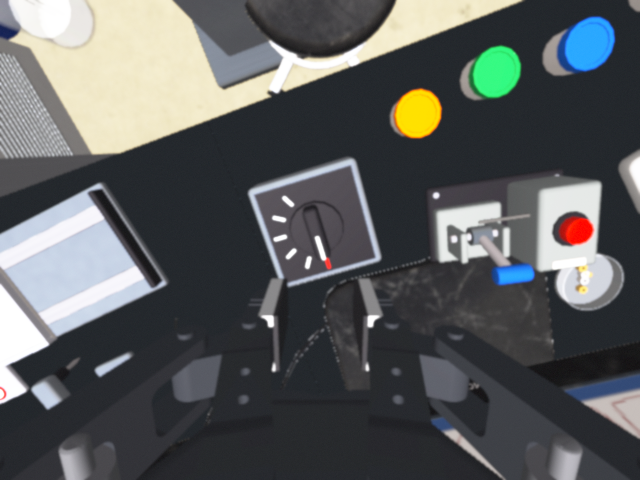

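```bash
python3 - <<'E'
from h import *
m=camera_model("wrist")
def d(a,b,z):
    A,B=pix("wrist",*a,z=z,m=m),pix("wrist",*b,z=z,m=m); v=B-A; print(A,B,"ang",np.arctan2(v[1],v[0]))
d((308,208),(328,258),.066); d((249,191),(281,285),.04); d((355,160),(380,258),.04); d((280,285),(380,258),.04)
E
python3 -c "
import cv2;p=cv2.imread('pics/wrist_10.png');cv2.imwrite('pics/c2.png',cv2.resize(p[140:300,230:400],None,fx=3.5,fy=3.5,interpolation=cv2.INTER_CUBIC))"
```

```text
[0.4486 0.0167 0.066 ] [0.491  0.0178 0.066 ] ang 0.025139689767691605
[ 0.4237 -0.0259  0.04  ] [ 0.5096 -0.0316  0.04  ] ang -0.0663863174631765
[0.4292 0.063  0.04  ] [0.5151 0.0579 0.04  ] ang -0.05978958463724272
[ 0.5093 -0.0324  0.04  ] [0.5151 0.0579 0.04  ] ang 1.5063355564203256
```

View pics/c2.png

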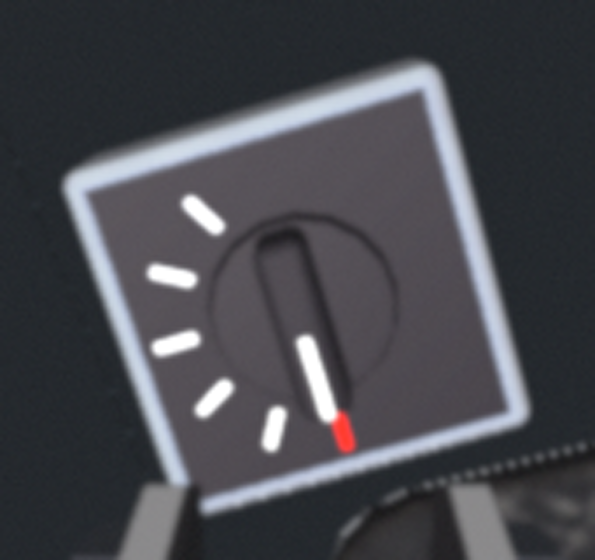

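{"api": "arm_command", "payload": {"rows": [[[0.011, 0, -0.094, 0, 0, 0, 35], [0, 0, -0.094, 0, 0, 0, 35], [0, 0, -0.094, 0, 0, 0, 35], [0, 0, 0, 1, 1, 25, 35], [0, 0, 0, 0, 0, 25, 35], [0, 0, 0, 0, 0, 25, 35], [0, 0, 0, 0, 0, 0, 35]]]}}

```text
t: 13.58
tool_pos: [0.4679, 0.0161, 0.2686]
tcp_rot: [0.03, 1.0, 0.0, -0.003]
force: [-2.0, -0.6, -0.1]
finger_gap: 0.354
```

```bash
python3 look.py wrist knob_grip 11; python3 - <<'E'
from h import *
plan([.4695,.016,.0675],-.06+np.pi,0)
E
```

```text
wrist knob_grip [(0.74, [0.401, 0.181, -0.002]), (0.61, [0.466, 0.016, 0.059])]
t 13.68 tcp [0.4692 0.016  0.2716] gp [0.4688 0.0161 0.1166] z [-0.0021  0.0007 -1.    ] x [-0.9983  0.0587  0.0022] q [-0.0307  0.4341  2.1242  0.0011  0.5854 -1.5437] F [ 0.5932 -0.3326  0.0298] gap 0.346
turn [ 0.0005 -0.0022  0.0013] rows>=0.0
shift first(mm) [-0.4 -0.  49.1] | turn first, shift [-0.3  0.  49.1] len 49
```

View pics/wrist_11.png

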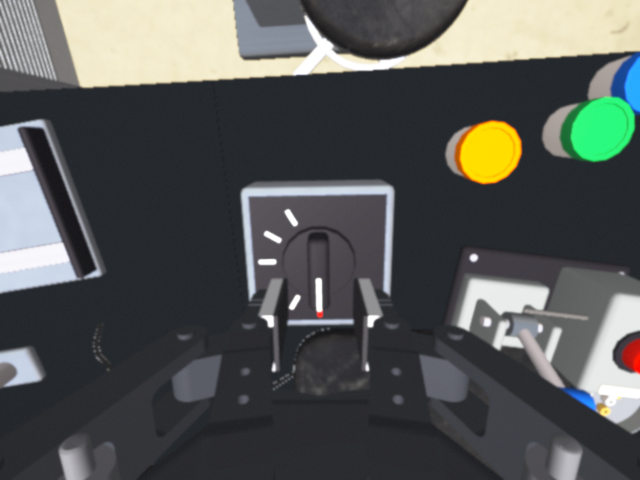

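{"api": "arm_command", "payload": {"rows": [[[0, 0, 0, 0, 0, 16, 35], [0, 0, 0, 0, 0, 16, 35], [0, 0, 0, 0, 0, 17, 35], [0, 0, 0, 0, 0, 0, 0], [0, 0, 0, 0, 0, 0, 0], [0, 0, 0, 0, 0, 0, 0], [0, 0, 0, 0, 0, 0, 0]]], "grip_force": 40}}

```text
t: 14.27
tool_pos: [0.4692, 0.0154, 0.2235]
tcp_rot: [0.029, 1.0, -0.0, -0.0]
force: [1.4, -15.8, -29.7]
finger_gap: 0.128
```

{"api": "arm_command", "payload": {"rows": [[[0, 0, 0.12, 0, 0, 0, 0], [0, 0, 0.12, 0, 0, 0, 0], [0, 0, 0.12, 0, 0, 0, 0], [0, 0, 0.12, 0, 0, 0, 0]]]}}

```text
t: 14.6
tool_pos: [0.4692, 0.0153, 0.2235]
tcp_rot: [0.269, 0.963, -0.0, -0.0]
force: [1.5, -16.3, -29.7]
finger_gap: 0.128
```

```bash
python3 -c "
from h import *
show();print(sense()['torque'])"
```

```text
t 14.6 tcp [0.4692 0.0153 0.2235] gp [0.4691 0.0153 0.0685] z [-0.0008 -0.0001 -1.    ] x [-0.8557  0.5174  0.0006] q [-0.0319  0.5245  2.1535 -0.0004  0.4643 -1.0585] F [  1.4552 -16.2676 -29.65  ] gap 0.128
[-2.6894 -0.287  -0.0166]
```

{"api": "arm_command", "payload": {"rows": [[[0, 0, 0.12, 0, -0.5, 0.3, 0], [0, 0, 0.12, 0, 0, 0.3, 0], [0, 0, 0.12, 0, 0, 0.3, 0], [0, 0, 0.12, 0, 0, 0, 0], [0, 0, 0.12, 0, 0, 0, 0], [0, 0, 0.12, 0, 0, 0, 0], [0, 0, 0.12, 0, 0, 0, 0]]]}}

```text
t: 15.18
tool_pos: [0.4691, 0.0151, 0.2234]
tcp_rot: [0.638, 0.77, 0.0, 0.0]
force: [-2.6, -11.8, -8.5]
finger_gap: 0.127
```

```bash
python3 look.py wrist,side knob_grip 12;python3 -c "
import cv2;p=cv2.imread('pics/wrist_12.png');cv2.imwrite('pics/c3.png',cv2.resize(p[200:360,230:420],None,fx=3.5,fy=3.5,interpolation=cv2.INTER_CUBIC))"
```

```text
wrist knob_grip [(0.75, [0.467, 0.018, 0.058])]
side knob_grip [(0.44, [0.468, 0.012, 0.061])]
t 15.38 tcp [0.4691 0.0151 0.2234] gp [0.4691 0.0151 0.0684] z [ 0.0001  0.     -1.    ] x [-0.1913  0.9815  0.    ] q [-0.0324  0.5246  2.1543  0.0001  0.4626 -0.225 ] F [ -2.0659 -11.6991  -8.6019] gap 0.129
```

View pics/wrist_12.png

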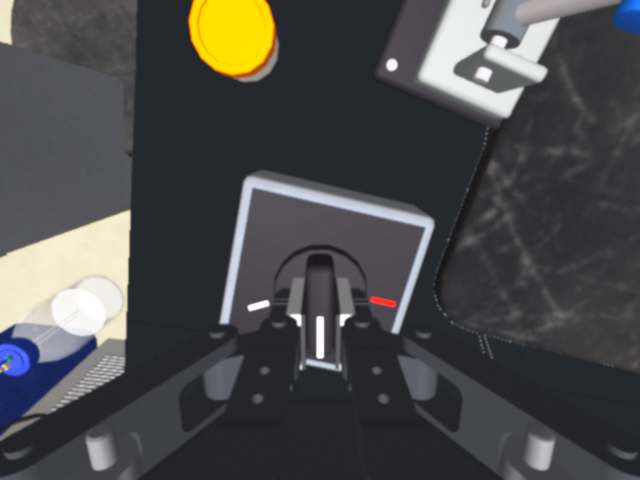

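{"api": "arm_command", "payload": {"rows": [[[0, 0, 0.12, 0, 0, 0.3, 0], [0, 0, 0.12, 0, 0, 0, 0], [0, 0, 0.12, 0, 0, 0, 0], [0, 0, 0.12, 0, 0, 0, 0], [0, 0, 0.12, 0, 0, 0, 0], [0, 0, 0.12, 0, 0, 0, 0], [0, 0, 0.06, 0, 0, 0, 0], [0, 0, 0, 0, 0, 0, 0]]]}}

```text
t: 16.05
tool_pos: [0.469, 0.0151, 0.2233]
tcp_rot: [0.883, 0.47, 0.0, -0.0]
force: [-4.6, -12.4, -0.9]
finger_gap: 0.136
```

{"api": "arm_command", "payload": {"rows": [[[0, 0, 0, 0, 0, 0, 35], [0, 0, 0, 0, 0, 0, 35], [0, 0, 0, 0, 0, 0, 35], [0, 0, 0, 0, 0, -20, 35], [0, 0, 0, 0, 0, -30, 35], [0, 0, 0, 0, 0, -30, 35], [0, 0, 0, 0, 0, -30, 35]]]}}

```text
t: 16.63
tool_pos: [0.4689, 0.0157, 0.3334]
tcp_rot: [0.881, 0.472, 0.0, -0.0]
force: [0.6, -0.0, 0.5]
finger_gap: 0.347
```

```bash
python3 look.py wrist knob_grip,cup_1 13
```

```text
wrist knob_grip [(0.77, [0.469, 0.017, 0.056])]
wrist cup_1 [(0.85, [0.379, 0.211, 0.0]), (0.85, [0.407, 0.119, -0.002]), (0.81, [0.398, 0.183, 0.002])]
t 16.78 tcp [0.4699 0.0156 0.3342] gp [0.4707 0.0157 0.1792] z [ 0.005   0.0005 -1.    ] x [0.5539 0.8326 0.0032] q [-0.0315  0.3276  2.0734  0.001   0.7356  0.5548] F [ 1.0318  0.4082 -0.9296] gap 0.343
```

View pics/wrist_13.png

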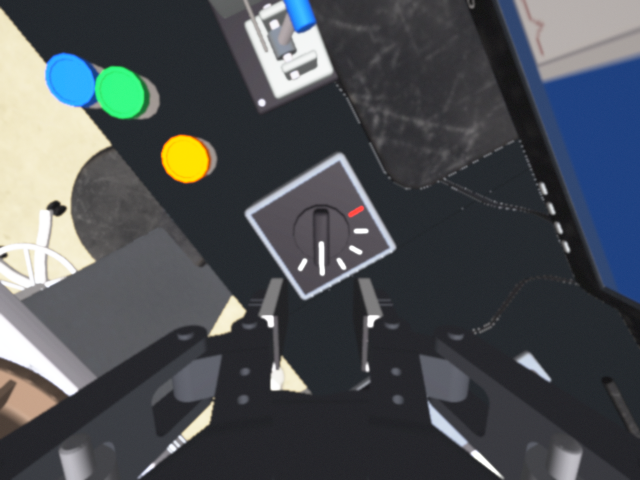

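```bash
cat > cups.py <<'E'
from h import *
import cv2,sys
def blobs(cam,zl=.03,save=None,lim=None):
    m=camera_model(cam); p,d=read_camera(cam)
    if save: cv2.imwrite("pics/"+save,p)
    hsv=cv2.cvtColor(p,cv2.COLOR_BGR2HSV); out={}
    for n,lo,hi in [("yellow",25,34),("orange",14,24),("green",50,80),("blue",100,112)]:
        k=cv2.inRange(hsv,(lo,150,90),(hi,255,255)); k=cv2.morphologyEx(k,cv2.MORPH_OPEN,np.ones((3,3)))
        N,lab,st,c=cv2.connectedComponentsWithStats(k)
        for i in range(1,N):
            if st[i,4]<60: continue
            X=pix(cam,*c[i],z=zl,m=m)
            # fit via min enclosing circle too
            cn=cv2.findContours((lab==i).astype(np.uint8),0,2)[0][0]; (cx,cy),r=cv2.minEnclosingCircle(cn)
            print(n,"px",c[i].round(0),"area",st[i,4],"r %.1f"%r,"X",X.round(4),"Xc",pix(cam,cx,cy,z=zl,m=m).round(4),"reach %.3f"%np.hypot(*X[:2]))
if __name__=="__main__":
    blobs(sys.argv[1],float(sys.argv[2]),sys.argv[3]); show()
E
python3 cups.py wrist .029 w14.png; python3 - <<'E'
from h import *
plan([.4115,.119,.13],np.pi/2,0)
E
```

```text
yellow px [183. 160.] area 1393 r 23.1 X [0.412  0.1218 0.029 ] Xc [0.4111 0.1217 0.029 ] reach 0.430
green px [119.  94.] area 2190 r 28.9 X [0.4027 0.1849 0.029 ] Xc [0.4037 0.185  0.029 ] reach 0.443
blue px [296.  15.] area 787 r 20.7 X [0.5434 0.1542 0.029 ] Xc [0.543  0.1558 0.029 ] reach 0.565
blue px [69. 81.] area 2178 r 31.6 X [0.3786 0.2119 0.029 ] Xc [0.3787 0.2111 0.029 ] reach 0.434
blue px [603. 164.] area 15343 r 124.8 X [ 0.6865 -0.0651  0.029 ] Xc [ 0.6888 -0.0853  0.029 ] reach 0.690
t 16.83 tcp [0.4693 0.0156 0.3328] gp [0.4697 0.0157 0.1778] z [ 0.0025  0.0006 -1.    ] x [0.5539 0.8325 0.0019] q [-0.0316  0.3298  2.0749  0.001   0.7344  0.5548] F [-0.5362 -0.4477  0.1794] gap 0.352
turn [ 0.0023 -0.0013 -0.5871] rows>=4.9
shift first(mm) [  53.9 -105.5   47.7] | turn first, shift [103.4 -57.8  47.8] len 128
```

{"api": "arm_command", "payload": {"rows": [[[0, 0, -0.117, 0, 0, 0, 70], [0, 0, -0.117, 0, 0, 0, 70], [0, 0, -0.117, 0, 0, 0, 70], [0, 0, -0.118, 0, 0, 0, 70], [0, 0, -0.118, 0, 0, 0, 70], [0, 0, 0, 35, -20, 12, 70], [0, 0, 0, 35, -20, 12, 70], [0, 0, 0, 34, -19, 12, 70]]]}}

```text
t: 17.5
tool_pos: [0.4092, 0.1194, 0.2947]
tcp_rot: [0.708, 0.706, -0.0, -0.001]
force: [0.9, 1.3, -0.1]
finger_gap: 0.701
```

```bash
python3 cups.py wrist .029 w15.png; python3 - <<'E'
from h import *
plan([.4105,.120,.024],np.pi/2,0)
E
```

```text
yellow px [322. 237.] area 1629 r 23.5 X [0.4108 0.1223 0.029 ] Xc [0.4108 0.1219 0.029 ] reach 0.429
green px [309. 146.] area 2480 r 28.7 X [0.4017 0.1858 0.029 ] Xc [0.4015 0.1859 0.029 ] reach 0.443
blue px [269. 101.] area 1758 r 31.2 X [0.3763 0.2141 0.029 ] Xc [0.3769 0.2123 0.029 ] reach 0.433
blue px [560. 236.] area 1396 r 27.3 X [0.5807 0.1229 0.029 ] Xc [0.5806 0.124  0.029 ] reach 0.594
t 17.55 tcp [0.4051 0.1236 0.2927] gp [0.404  0.1236 0.1377] z [-0.0066  0.0002 -1.    ] x [-0.0001  1.      0.0002] q [0.2238 0.3478 2.2042 0.003  0.5959 0.2212] F [-7.8095  0.8974 -2.5796] gap 0.696
turn [-0.0066 -0.0002  0.0001] rows>=0.1
shift first(mm) [ -3.6   6.2 113.6] | turn first, shift [ -3.6   5.4 113.7] len 114
```

View pics/w15.png

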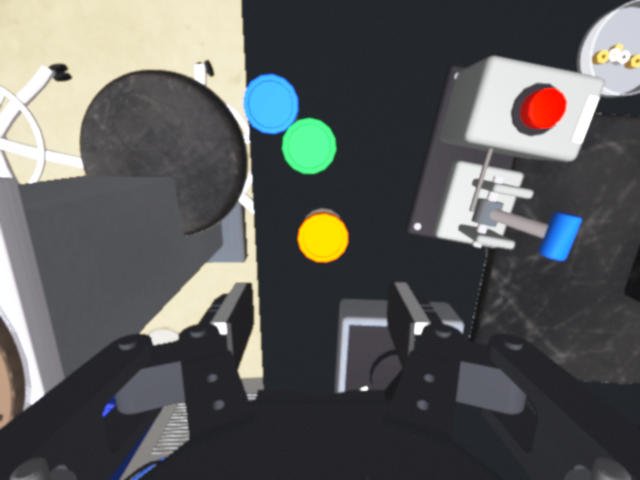

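{"api": "arm_command", "payload": {"rows": [[[0, 0, 0, -2, 5, 20, 70], [0, 0, 0, 0, 0, 25, 70], [0, 0, 0, 0, 0, 25, 70], [0, 0, 0, 0, 0, 20, 70], [0, 0, 0, 0, 0, 0, 70]]]}}

```text
t: 17.97
tool_pos: [0.4139, 0.1168, 0.2024]
tcp_rot: [0.707, 0.707, -0.002, -0.002]
force: [-1.8, -0.7, -0.3]
finger_gap: 0.7
```

```bash
python3 cups.py wrist .029 w16.png; python3 - <<'E'
from h import *
plan([.4105,.1215,.024],np.pi/2,0)
E
```

```text
yellow px [315. 285.] area 3855 r 37.6 X [0.4111 0.1227 0.029 ] Xc [0.411  0.1221 0.029 ] reach 0.429
orange px [317. 253.] area 287 r 28.6 X [0.4118 0.1383 0.029 ] Xc [0.4116 0.1346 0.029 ] reach 0.434
green px [292. 140.] area 6565 r 47.0 X [0.4017 0.1861 0.029 ] Xc [0.402  0.1862 0.029 ] reach 0.443
blue px [226.  68.] area 7723 r 54.1 X [0.3773 0.2124 0.029 ] Xc [0.3765 0.2121 0.029 ] reach 0.433
t 18.02 tcp [0.4143 0.1168 0.204 ] gp [0.4135 0.1167 0.049 ] z [-0.0054 -0.0004 -1.    ] x [ 0.0001  1.     -0.0004] q [0.204  0.5373 2.2472 0.0019 0.3625 0.2023] F [-0.7698  0.3393 -0.4985] gap 0.702
turn [-0.0054  0.0004 -0.0001] rows>=0.0
shift first(mm) [ 4.7 -3.7 25. ] | turn first, shift [ 4.7 -3.8 25. ] len 26
```

View pics/w16.png

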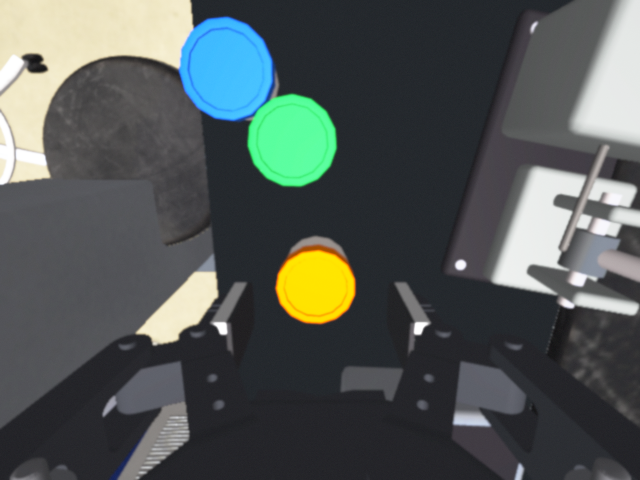

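{"api": "arm_command", "payload": {"rows": [[[0, 0, 0, 5, -3, 12, 70], [0, 0, 0, 0, 0, 13, 70], [0, 0, 0, 0, 0, 0, 30], [0, 0, 0, 0, 0, 0, 20], [0, 0, 0, 0, 0, 0, 20], [0, 0, 0, 0, 0, 0, 20], [0, 0, 0, 0, 0, 0, 20]]], "grip_force": 40}}

```text
t: 18.6
tool_pos: [0.4128, 0.122, 0.1816]
tcp_rot: [0.707, 0.707, 0.001, 0.0]
force: [0.8, 0.8, 2.5]
finger_gap: 0.41
```

{"api": "arm_command", "payload": {"rows": [[[0, 0, 0, 0, 0, -10, 20], [0, 0, 0, 0, 0, -25, 20], [0, 0, 0, 0, 0, -30, 20], [0, 0, 0, 0, 0, -30, 20], [0, 0, 0, 0, 0, -30, 20]]]}}

```text
t: 19.02
tool_pos: [0.4121, 0.1218, 0.3076]
tcp_rot: [0.707, 0.707, 0.0, -0.0]
force: [1.0, -0.0, -0.4]
finger_gap: 0.406
```

```bash
python3 look.py wrist "" 17; python3 - <<'E'
from h import *
c=np.array([.4505,-.357]); ps=.11
u=np.array([np.cos(ps),np.sin(ps)]); w=np.array([-np.sin(ps),np.cos(ps)])
for o in [(.011,.054),(-.011,.018),(.011,-.018),(-.011,-.054)]: print(o,c+u*o[0]+w*o[1])
g=c+u*.011-w*.018
E
```

```text
t 19.07 tcp [0.4135 0.1221 0.3121] gp [0.4143 0.1224 0.1571] z [ 0.0055  0.0019 -1.    ] x [0.0002 1.     0.0019] q [0.2166 0.3176 2.1759 0.0011 0.6424 0.2159] F [5.4646 2.1384 6.634 ] gap 0.405
(0.011, 0.054) [ 0.4555 -0.3021]
(-0.011, 0.018) [ 0.4376 -0.3403]
(0.011, -0.018) [ 0.4634 -0.3737]
(-0.011, -0.054) [ 0.4455 -0.4119]
```

View pics/wrist_17.png

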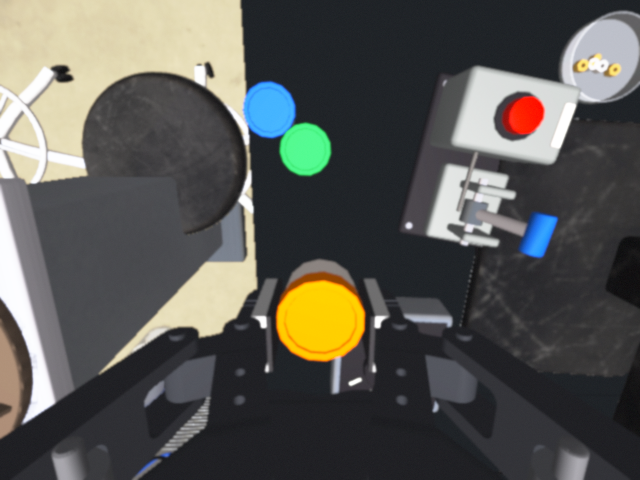

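{"api": "arm_command", "payload": {"rows": [[[0, 0, 0, -25, 6, 0, 20], [0, 0, 0, -36, 6, 0, 20], [0, 0, 0, -36, 6, 0, 20], [0, 0, 0, -36, 6, 0, 20], [0, 0, 0, -36, 6, 0, 20], [0, 0, 0, -36, 3, 0, 20], [0, 0, 0, -36, 0, 0, 20], [0, 0, 0, -36, 0, 0, 20]]]}}

```text
t: 19.73
tool_pos: [0.4451, -0.157, 0.3061]
tcp_rot: [0.707, 0.707, 0.0, 0.0]
force: [1.8, -0.2, -0.5]
finger_gap: 0.407
```

{"api": "arm_command", "payload": {"rows": [[[0, 0, 0, -36, 0, 0, 20], [0, 0, 0, -36, 0, 0, 20], [0, 0, 0, -36, 0, 0, 20], [0, 0, 0, -36, 0, 0, 20], [0, 0, 0, -36, 0, 0, 20], [0, 0, 0, -30, 0, 0, 20], [0, 0, -0.11, 0, 0, 0, 20], [0, 0, 0, 0, 0, 0, 20]]]}}

```text
t: 20.4
tool_pos: [0.4449, -0.3667, 0.3057]
tcp_rot: [0.666, 0.746, 0.0, -0.0]
force: [-0.4, -1.5, 0.4]
finger_gap: 0.406
```

```bash
python3 look.py wrist,top,side carriage_centre,carriage_mark,carriage_handle,probe_tip,mouse 18
```

```text
wrist carriage_centre [(0.96, [0.453, -0.353, 0.028])]
wrist carriage_mark [(0.87, [0.531, -0.346, 0.022])]
wrist carriage_handle [(0.65, [0.387, -0.365, 0.05])]
wrist probe_tip [(0.85, [0.516, -0.242, 0.031])]
wrist mouse []
top carriage_centre [(0.95, [0.449, -0.354, 0.026])]
top carriage_mark [(0.97, [0.534, -0.347, 0.021]), (0.54, [0.381, 0.329, -0.002])]
top carriage_handle [(0.69, [0.524, 0.142, 0.04])]
top probe_tip [(0.75, [0.519, -0.24, 0.033])]
top mouse [(0.24, [0.622, -0.356, 0.003])]
side carriage_centre [(0.88, [0.451, -0.356, 0.019]), (0.53, [0.538, 0.137, 0.091])]
side carriage_mark [(0.9, [0.531, -0.346, 0.024])]
side carriage_handle [(0.65, [0.383, -0.363, 0.05])]
side probe_tip [(0.64, [0.513, -0.241, 0.034])]
side mouse [(0.7, [0.375, 0.422, -0.0]), (0.52, [0.435, -0.511, -0.0])]
t 21.3 tcp [ 0.4454 -0.3651  0.3055] gp [ 0.4453 -0.365   0.1505] z [-0.0002  0.0006 -1.    ] x [-0.1094  0.994   0.0006] q [-0.7394  0.4971  1.8621  0.0005  0.7829 -0.8494] F [ 0.4037 -0.4185 -0.4197] gap 0.408
```

View pics/wrist_18.png

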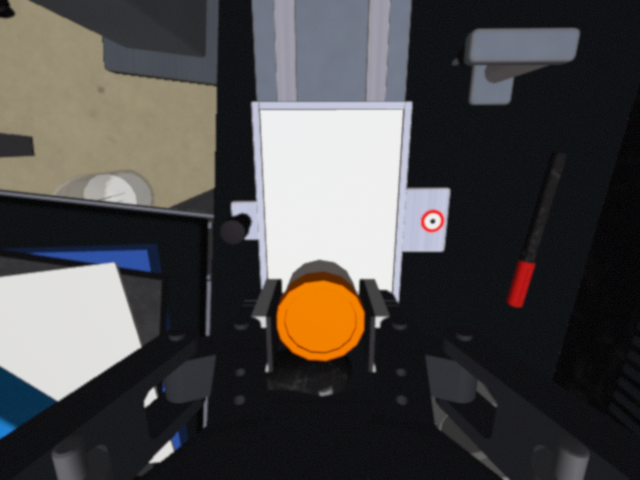

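```bash
python3 - <<'E'
from h import *
m=camera_model("wrist")
for n,u,v,z in [("TLo",252,103,.028),("TRo",411,102,.028),("mark",432,221,.022),("tabL",450,188,.022),("tabL2",444,251,.022)]: print(n,pix("wrist",u,v,z=z,m=m))
c=np.array([.4515,-.3555]); ps=.11
u=np.array([np.cos(ps),np.sin(ps)]); w=np.array([-np.sin(ps),np.cos(ps)])
for o in [(.0,.080),(.078,0),(-.067,0)]: print(o,c+u*o[0]+w*o[1])
g=c-u*.011-w*.054; print(g); plan([*g,.056],np.pi/2+.11)
E
```

```text
TLo [ 0.3892 -0.2764  0.028 ]
TRo [ 0.4966 -0.264   0.028 ]
mark [ 0.5295 -0.3451  0.022 ]
tabL [ 0.5378 -0.3189  0.022 ]
tabL2 [ 0.5436 -0.3678  0.022 ]
(0.0, 0.08) [ 0.4427 -0.276 ]
(0.078, 0) [ 0.529  -0.3469]
(-0.067, 0) [ 0.3849 -0.3629]
[ 0.4465 -0.4104]
turn [-0.0001 -0.0006 -0.0003] rows>=0.0
shift first(mm) [-45.2  -3.8  94.5] | turn first, shift [-45.1  -3.9  94.5] len 105
```

{"api": "arm_command", "payload": {"rows": [[[0, 0, 0, -22, -2, 10, 20], [0, 0, 0, -22.5, -2, 15, 20], [0, 0, 0, 0, 0, 25, 20], [0, 0, 0, 0, 0, 25, 20], [0, 0, 0, 0, 0, 18, 20], [0, 0, 0, 0, 0, 5, 20], [0, 0, 0, 0, 0, 0, 20]]]}}

```text
t: 21.88
tool_pos: [0.4458, -0.4094, 0.2062]
tcp_rot: [0.667, 0.745, 0.0, -0.002]
force: [-1.1, 0.0, -0.6]
finger_gap: 0.407
```

```bash
python3 look.py wrist,side "" 19
```

```text
t 21.98 tcp [ 0.4465 -0.4099  0.2083] gp [ 0.4466 -0.4099  0.0533] z [ 0.0003  0.0001 -1.    ] x [-0.1096  0.994   0.0001] q [-0.7928  0.6694  1.8444  0.0005  0.6277 -0.903 ] F [ 0.0727 -0.297  -0.2089] gap 0.409
```

View pics/wrist_19.png

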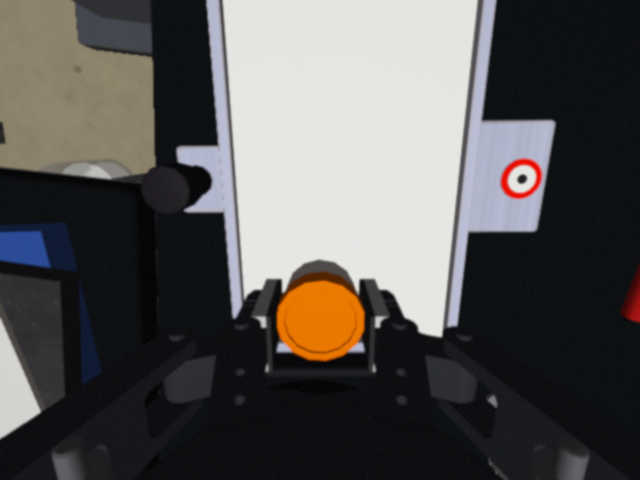

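{"api": "arm_command", "payload": {"rows": [[[0, 0, 0, 0, 0, 4, 20], [0, 0, 0, 0, 0, 0, 20], [0, 0, 0, 0, 0, 0, 53], [0, 0, 0, 0, 0, 0, 53], [0, 0, 0, 0, 0, 0, 53], [0, 0, 0, 0, 0, -15, 53], [0, 0, 0, 0, 0, -35, 53], [0, 0, 0, 0, 0, -40, 53]]]}}

```text
t: 22.65
tool_pos: [0.4456, -0.4091, 0.2928]
tcp_rot: [0.667, 0.745, 0.0, -0.002]
force: [1.5, -1.4, 0.0]
finger_gap: 0.531
```

```bash
python3 look.py wrist cup_4,cup_1 20; python3 cups.py wrist .052 w20.png; python3 - <<'E'
from h import *
plan([.4012,.186,.15],np.pi/2)
E
```

```text
wrist cup_4 [(0.81, [0.446, -0.411, 0.018])]
wrist cup_1 [(0.81, [0.446, -0.411, 0.018])]
t 22.8 tcp [ 0.4471 -0.4105  0.2968] gp [ 0.4477 -0.4111  0.1418] z [ 0.0039 -0.0035 -1.    ] x [-0.1096  0.994  -0.0039] q [-0.7929  0.5436  1.7982  0.0004  0.7946 -0.903 ] F [-0.5354  0.2966 -1.0821] gap 0.531
orange px [318. 246.] area 2025 r 25.8 X [ 0.4469 -0.4089  0.052 ] Xc [ 0.447 -0.409  0.052] reach 0.606
blue px [ 92. 204.] area 1485 r 62.3 X [ 0.3014 -0.3969  0.052 ] Xc [ 0.2911 -0.4012  0.052 ] reach 0.498
blue px [ 12. 411.] area 912 r 24.6 X [ 0.2302 -0.5649  0.052 ] Xc [ 0.2278 -0.5657  0.052 ] reach 0.610
t 22.85 tcp [ 0.4465 -0.41    0.295 ] gp [ 0.4468 -0.4102  0.14  ] z [ 0.0018 -0.0014 -1.    ] x [-0.1096  0.994  -0.0016] q [-0.7928  0.5458  1.7999  0.0004  0.7937 -0.903 ] F [ 0.3654  0.6539 -0.8958] gap 0.528
turn [0.0017 0.0015 0.1098] rows>=0.9
shift first(mm) [597.3  20.3 -10.9] | turn first, shift [596.  -45.3 -10. ] len 598
```

View pics/wrist_20.png

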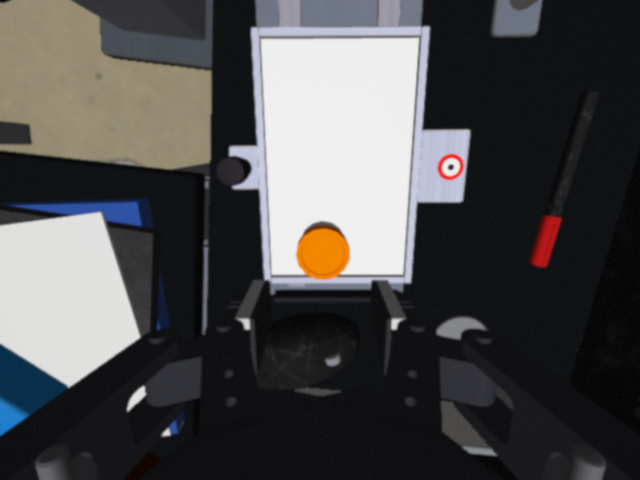

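{"api": "arm_command", "payload": {"rows": [[[0, 0, 0.11, 0, 0, 0, 70], [0, 0, 0, 25, 0, 0, 70], [0, 0, 0, 37, 0, 0, 70], [0, 0, 0, 37, 0, 0, 70], [0, 0, 0, 37, 0, 0, 70], [0, 0, 0, 37, 0, 0, 70], [0, 0, 0, 37, 0, 0, 70], [0, 0, 0, 37, 0, 0, 70]]]}}

```text
t: 23.52
tool_pos: [0.4454, -0.161, 0.2927]
tcp_rot: [0.707, 0.707, -0.0, -0.001]
force: [1.0, 0.9, 0.2]
finger_gap: 0.702
```

{"api": "arm_command", "payload": {"rows": [[[0, 0, 0, 37, 0, 0, 70], [0, 0, 0, 37, 0, 0, 70], [0, 0, 0, 37, 0, 0, 70], [0, 0, 0, 37, 0, 0, 70], [0, 0, 0, 37, 0, 0, 70], [0, 0, 0, 37, 0, 0, 70], [0, 0, 0, 37, 0, 0, 70], [0, 0, 0, 30, -10, 0, 70]]]}}

```text
t: 24.18
tool_pos: [0.4369, 0.1286, 0.2931]
tcp_rot: [0.707, 0.707, 0.0, -0.0]
force: [0.7, 0.0, -0.3]
finger_gap: 0.699
```

{"api": "arm_command", "payload": {"rows": [[[0, 0, 0, 20, -15, 0, 70], [0, 0, 0, 15, -15, 0, 70], [0, 0, -0.125, 0, 0, 0, 70], [0, 0, -0.125, 0, 0, 0, 70], [0, 0, -0.125, 0, 0, 0, 70], [0, 0, -0.125, 0, 0, 0, 70], [0, 0, -0.125, 0, 0, 0, 70], [0, 0, -0.125, 0, 0, 0, 70]]]}}

```text
t: 24.85
tool_pos: [0.4059, 0.1611, 0.2929]
tcp_rot: [0.396, 0.918, -0.0, -0.001]
force: [0.1, -0.9, -0.4]
finger_gap: 0.702
```

```bash
python3 look.py wrist cup_1 21; python3 cups.py wrist .029 w21.png; python3 - <<'E'
from h import *
plan([.4012,.186,.0265],2.32)
E
```

```text
wrist cup_1 [(0.88, [0.379, 0.215, -0.002]), (0.73, [0.399, 0.186, -0.001]), (0.72, [0.377, 0.329, 0.0])]
t 24.95 tcp [0.4059 0.1611 0.293 ] gp [0.4056 0.1611 0.138 ] z [-0.0019  0.0001 -1.    ] x [-0.6838  0.7297  0.0014] q [ 0.3082  0.3606  2.1779  0.0011  0.6049 -0.4457] F [-0.6205  1.0548 -0.2556] gap 0.698
yellow px [478.  25.] area 2891 r 34.4 X [0.3822 0.3262 0.029 ] Xc [0.382  0.3275 0.029 ] reach 0.502
orange px [446.  31.] area 63 r 8.7 X [0.3708 0.311  0.029 ] Xc [0.3707 0.3116 0.029 ] reach 0.484
orange px [453.  48.] area 80 r 9.2 X [0.3803 0.3078 0.029 ] Xc [0.3807 0.3079 0.029 ] reach 0.489
orange px [572. 205.] area 205 r 9.9 X [0.5154 0.3    0.029 ] Xc [0.5154 0.3    0.029 ] reach 0.596
green px [339. 213.] area 2162 r 26.8 X [0.4014 0.1857 0.029 ] Xc [0.4009 0.186  0.029 ] reach 0.442
blue px [340. 160.] area 2474 r 28.7 X [0.3765 0.2122 0.029 ] Xc [0.3762 0.2121 0.029 ] reach 0.432
blue px [459. 427.] area 403 r 15.1 X [0.6029 0.1227 0.029 ] Xc [0.6007 0.1215 0.029 ] reach 0.615
t 25.0 tcp [0.406  0.1611 0.2931] gp [0.4057 0.1612 0.1381] z [-0.0017  0.0002 -1.    ] x [-0.6791  0.734   0.0013] q [ 0.3081  0.3604  2.1778  0.0012  0.605  -0.4394] F [-0.0711  0.9367 -0.2002] gap 0.702
turn [-0.0011 -0.0013 -0.0026] rows>=0.0
shift first(mm) [ 21.4  13.5 111.7] | turn first, shift [ 21.5  13.4 111.6] len 114
```

View pics/wrist_21.png

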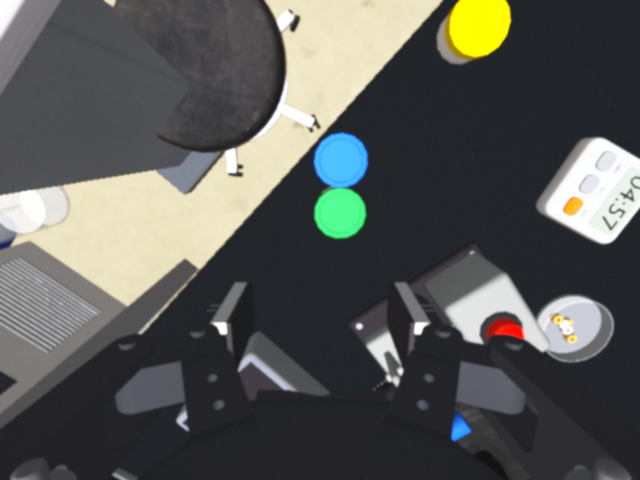

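{"api": "arm_command", "payload": {"rows": [[[0, 0, 0, 11, 7, 10, 70], [0, 0, 0, 10.5, 6.5, 15, 70], [0, 0, 0, 0, 0, 30, 70], [0, 0, 0, 0, 0, 30, 70], [0, 0, 0, 0, 0, 20, 70], [0, 0, 0, 0, 0, 7, 70], [0, 0, 0, 0, 0, 0, 70], [0, 0, 0, 0, 0, 0, 30]]]}}

```text
t: 25.67
tool_pos: [0.4016, 0.1862, 0.182]
tcp_rot: [0.4, 0.916, -0.0, -0.001]
force: [-0.5, 0.3, -0.7]
finger_gap: 0.581
```

{"api": "arm_command", "payload": {"rows": [[[0, 0, 0, 0, 0, 0, 20], [0, 0, 0, 0, 0, 0, 20], [0, 0, 0, 0, 0, 0, 20], [0, 0, 0, 0, 0, 0, 20], [0, 0, 0, 0, 0, -10, 20], [0, 0, 0, 0, 0, -30, 20], [0, 0, 0, 0, 0, -40, 20], [0, 0, 0, 0, 0, -40, 20]]]}}

```text
t: 26.33
tool_pos: [0.4011, 0.1859, 0.3035]
tcp_rot: [0.399, 0.917, -0.0, -0.001]
force: [1.0, -0.0, -1.2]
finger_gap: 0.406
```

```bash
python3 cups.py wrist .029 w22.png
```

```text
yellow px [445.  64.] area 2760 r 31.8 X [0.3809 0.3276 0.029 ] Xc [0.3797 0.3271 0.029 ] reach 0.502
orange px [539. 229.] area 165 r 8.5 X [0.5155 0.3015 0.029 ] Xc [0.5156 0.3014 0.029 ] reach 0.597
green px [320. 315.] area 6085 r 45.0 X [0.445  0.1388 0.029 ] Xc [0.4454 0.1383 0.029 ] reach 0.466
blue px [320. 189.] area 2167 r 26.4 X [0.3763 0.2123 0.029 ] Xc [0.3763 0.2123 0.029 ] reach 0.432
t 26.38 tcp [0.4028 0.1867 0.3102] gp [0.4039 0.1872 0.1552] z [ 0.0069  0.0033 -1.    ] x [-0.6812  0.7321 -0.0022] q [ 0.3654  0.3355  2.1516  0.0011  0.6468 -0.3849] F [5.5824 2.5118 9.2537] gap 0.403
```

View pics/w22.png

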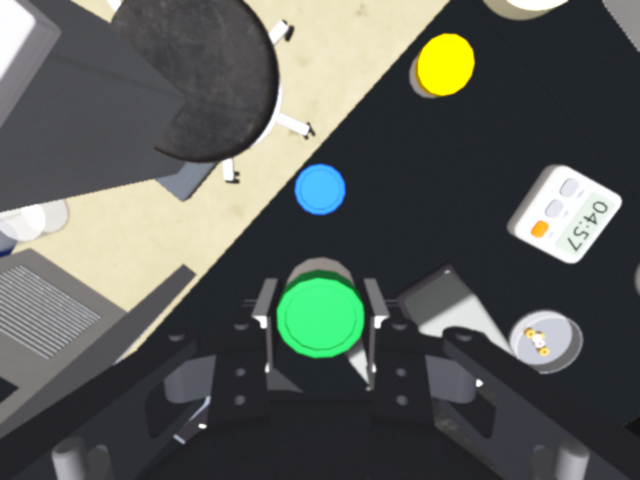

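{"api": "arm_command", "payload": {"rows": [[[0, 0, 0.109, 0, 5, 0, 20], [0, 0, 0.109, 0, 5, 0, 20], [0, 0, 0.109, 0, 5, 0, 20], [0, 0, 0.109, 0, 5, 0, 20], [0, 0, 0.109, 0, 5, 0, 20], [0, 0, 0.105, 0, 5, 0, 20], [0, 0, 0, -25, 0, 0, 20], [0, 0, 0, -36, 0, 0, 20]]]}}

```text
t: 27.05
tool_pos: [0.4343, 0.14, 0.3026]
tcp_rot: [0.67, 0.742, 0.001, 0.0]
force: [0.5, -0.6, -0.6]
finger_gap: 0.405
```

{"api": "arm_command", "payload": {"rows": [[[0, 0, 0, -36, 0, 0, 20], [0, 0, 0, -36, 0, 0, 20], [0, 0, 0, -36, 0, 0, 20], [0, 0, 0, -36, 0, 0, 20], [0, 0, 0, -36, 0, 0, 20], [0, 0, 0, -36, 0, 0, 20], [0, 0, 0, -36, 0, 0, 20], [0, 0, 0, -36, 0, 0, 20]]]}}

```text
t: 27.72
tool_pos: [0.4624, -0.1495, 0.3025]
tcp_rot: [0.671, 0.741, 0.0, 0.0]
force: [1.8, 0.9, -0.8]
finger_gap: 0.406
```

{"api": "arm_command", "payload": {"rows": [[[0, 0, 0, -36, 0, 0, 20], [0, 0, 0, -36, 0, 0, 20], [0, 0, 0, -36, 0, 0, 20], [0, 0, 0, -36, 0, 0, 20], [0, 0, 0, -20, 0, 0, 20], [0, 0, 0, 0, 0, 0, 20]]]}}

```text
t: 28.22
tool_pos: [0.4793, -0.3148, 0.3025]
tcp_rot: [0.672, 0.74, 0.0, 0.002]
force: [-0.6, 0.2, -0.7]
finger_gap: 0.404
```

```bash
python3 look.py wrist carriage_centre,cup_1 23; python3 - <<'E'
from h import *
plan([.4644,-.3715,.055],np.pi/2+.11)
E
```

```text
wrist carriage_centre [(0.82, [0.453, -0.355, 0.021]), (0.16, [0.514, -0.24, 0.033])]
wrist cup_1 [(0.86, [0.445, -0.41, 0.016]), (0.77, [0.479, -0.318, 0.117])]
t 28.37 tcp [ 0.4786 -0.3105  0.3019] gp [ 0.4785 -0.3104  0.1469] z [-0.0001  0.0007 -1.    ] x [-0.0987  0.9951  0.0007] q [-0.6289  0.4957  1.8774  0.0008  0.769  -0.7283] F [-0.4681  0.5735 -1.1555] gap 0.404
turn [-0.     -0.0007 -0.0111] rows>=0.1
shift first(mm) [-59.4 -20.1  91.8] | turn first, shift [-59.1 -20.8  91.9] len 111
```

View pics/wrist_23.png

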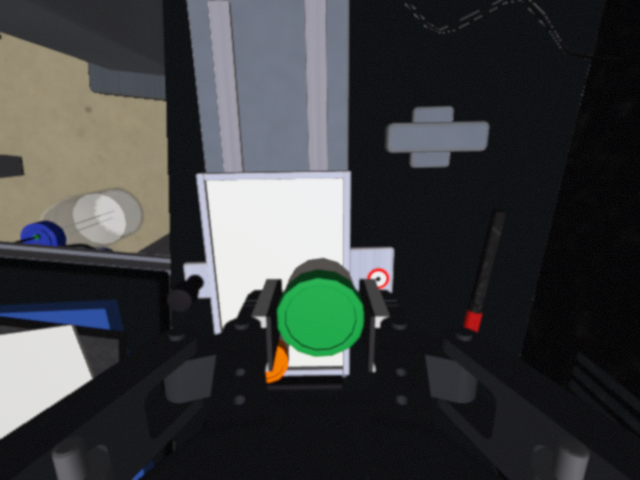

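{"api": "arm_command", "payload": {"rows": [[[0, 0, -0.011, -30, -10, 5, 20], [0, 0, 0, -29, -10.5, 10, 20], [0, 0, 0, 0, 0, 25, 20], [0, 0, 0, 0, 0, 25, 20], [0, 0, 0, 0, 0, 20, 20], [0, 0, 0, 0, 0, 7, 20], [0, 0, 0, 0, 0, 0, 20]]]}}

```text
t: 28.95
tool_pos: [0.4644, -0.3701, 0.2083]
tcp_rot: [0.667, 0.745, 0.0, -0.002]
force: [0.7, 0.0, -0.0]
finger_gap: 0.406
```

```bash
python3 look.py wrist "" 24
```

```text
t 29.0 tcp [ 0.4648 -0.3706  0.2096] gp [ 0.4646 -0.3704  0.0546] z [-0.0011  0.0015 -1.    ] x [-0.1114  0.9938  0.0016] q [-0.7242  0.6568  1.8712  0.0006  0.6154 -0.8364] F [ 0.5708 -0.1509 -0.015 ] gap 0.405
```

View pics/wrist_24.png

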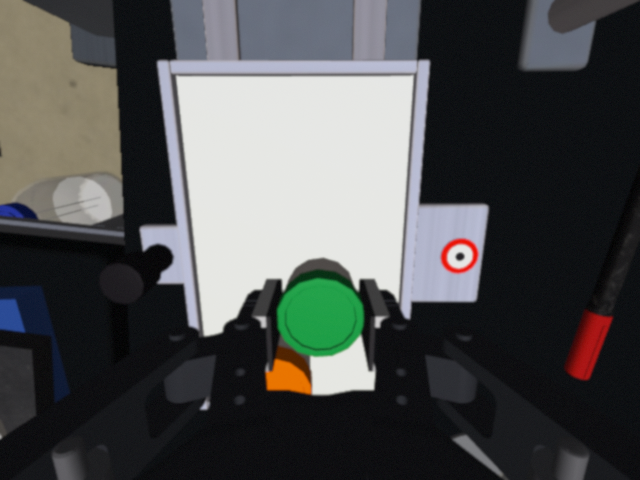

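{"api": "arm_command", "payload": {"rows": [[[0, 0, 0, 0, 0, 4.5, 20], [0, 0, 0, 0, 0, 0, 20], [0, 0, 0, 0, 0, 0, 53], [0, 0, 0, 0, 0, 0, 53], [0, 0, 0, 0, 0, 0, 53], [0, 0, 0, 0, 0, -15, 53], [0, 0, 0, 0, 0, -35, 53], [0, 0, 0, 0, 0, -40, 53]]]}}

```text
t: 29.67
tool_pos: [0.464, -0.371, 0.2945]
tcp_rot: [0.667, 0.745, 0.0, -0.002]
force: [1.0, -0.6, 0.0]
finger_gap: 0.53
```

```bash
python3 look.py wrist cup_1 25; python3 cups.py wrist .052 w25.png
```

```text
wrist cup_1 [(0.94, [0.446, -0.41, 0.015]), (0.87, [0.466, -0.374, 0.02])]
t 29.77 tcp [ 0.4661 -0.3728  0.3008] gp [ 0.4671 -0.3736  0.1458] z [ 0.0061 -0.005  -1.    ] x [-0.1105  0.9939 -0.0056] q [-0.7255  0.526   1.8204  0.0004  0.7873 -0.8366] F [ 1.7637  0.2523 -0.2713] gap 0.533
orange px [287. 291.] area 1597 r 24.4 X [ 0.4487 -0.408   0.052 ] Xc [ 0.4477 -0.4081  0.052 ] reach 0.606
green px [317. 242.] area 1933 r 25.4 X [ 0.4653 -0.3701  0.052 ] Xc [ 0.4651 -0.3704  0.052 ] reach 0.595
blue px [ 72. 248.] area 1469 r 59.2 X [ 0.303  -0.3923  0.052 ] Xc [ 0.2939 -0.3961  0.052 ] reach 0.496
blue px [138. 395.] area 142 r 9.2 X [ 0.3428 -0.507   0.052 ] Xc [ 0.3428 -0.507   0.052 ] reach 0.612
t 29.82 tcp [ 0.4656 -0.3723  0.2984] gp [ 0.4662 -0.3728  0.1434] z [ 0.0042 -0.0033 -1.    ] x [-0.1105  0.9939 -0.0037] q [-0.7255  0.5289  1.8228  0.0005  0.7845 -0.8366] F [ 0.803  -0.1211 -0.8943] gap 0.533
```

View pics/wrist_25.png

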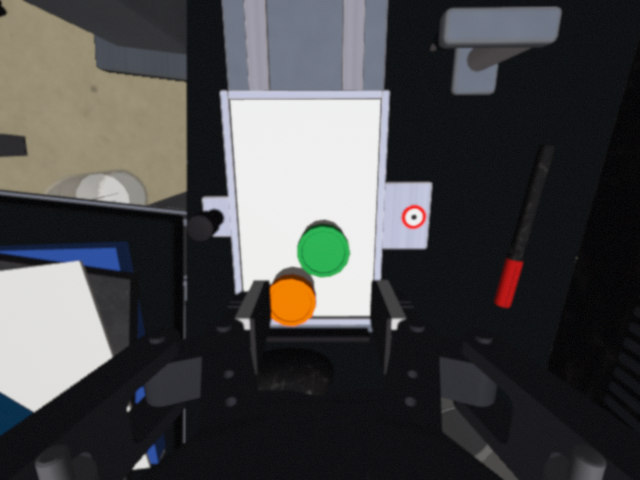

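{"api": "arm_command", "payload": {"rows": [[[0, 0, 0, 20, 4, 0, 70], [0, 0, 0, 36, 4, 0, 70], [0, 0, 0, 36, 4, 0, 70], [0, 0, 0, 36, 4, 0, 70], [0, 0, 0, 36, 4, 0, 70], [0, 0, 0, 36, 0, 0, 70], [0, 0, 0, 36, 0, 0, 70], [0, 0, 0, 36, 0, 0, 70]]]}}

```text
t: 30.48
tool_pos: [0.4537, -0.0974, 0.2946]
tcp_rot: [0.667, 0.745, -0.0, -0.001]
force: [1.6, -0.6, -0.7]
finger_gap: 0.695
```

{"api": "arm_command", "payload": {"rows": [[[0, 0, 0, 36, 0, 0, 70], [0, 0, 0, 36, 0, 0, 70], [0, 0, 0, 36, 0, 0, 70], [0, 0, 0, 36, 0, 0, 70], [0, 0, 0, 36, 0, 0, 70], [0, 0, 0, 36, 0, 0, 70], [0, 0, 0, 36, 0, 0, 70], [0, 0, 0, 30, 0, 0, 70]]]}}

```text
t: 31.15
tool_pos: [0.4225, 0.1833, 0.2949]
tcp_rot: [0.667, 0.745, -0.0, -0.001]
force: [1.4, -0.6, 0.8]
finger_gap: 0.699
```

{"api": "arm_command", "payload": {"rows": [[[0, 0, 0, 20, -14, 0, 70], [0, 0, 0, 10, -14, 0, 70], [0, 0, 0, 0, -12, 0, 70], [0, 0, 0, 0, 0, 0, 70], [0, 0, 0, 0, 0, 0, 70]]]}}

```text
t: 31.57
tool_pos: [0.3799, 0.2062, 0.2952]
tcp_rot: [0.667, 0.745, -0.0, -0.0]
force: [-0.2, -0.1, -1.0]
finger_gap: 0.698
```

```bash
python3 look.py wrist cup_1 26; python3 cups.py wrist .029 w26.png; python3 - <<'E'
from h import *
plan([.3768,.2123,.0265],1.68)
E
```

```text
wrist cup_1 [(0.8, [0.38, 0.215, -0.002]), (0.58, [0.376, 0.33, 0.002])]
t 31.67 tcp [0.381  0.2062 0.2954] gp [0.3811 0.2063 0.1404] z [ 0.0004  0.0008 -1.    ] x [-0.1097  0.994   0.0008] q [0.4257 0.3517 2.1844 0.001  0.6048 0.315 ] F [0.0043 0.3815 0.0144] gap 0.697
yellow px [341.  56.] area 2982 r 32.5 X [0.3812 0.3278 0.029 ] Xc [0.3806 0.3279 0.029 ] reach 0.503
orange px [541. 121.] area 232 r 10.0 X [0.5164 0.3035 0.029 ] Xc [0.5166 0.3035 0.029 ] reach 0.599
blue px [314. 232.] area 2044 r 25.8 X [0.3766 0.2125 0.029 ] Xc [0.3766 0.2126 0.029 ] reach 0.432
t 31.72 tcp [0.3811 0.2061 0.2954] gp [0.3812 0.2063 0.1404] z [ 0.0005  0.0008 -1.    ] x [-0.1094  0.994   0.0008] q [0.4256 0.3518 2.1842 0.001  0.6049 0.3151] F [-0.6544 -0.4654  0.1723] gap 0.704
turn [ 0.0006 -0.0008  0.0004] rows>=0.0
shift first(mm) [  6.5  -3.7 113.9] | turn first, shift [  6.6  -3.6 113.9] len 114
```

View pics/wrist_26.png

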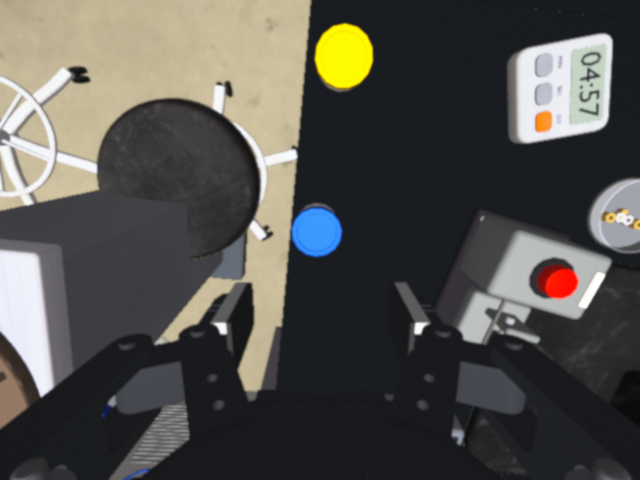

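{"api": "arm_command", "payload": {"rows": [[[0, 0, 0, 6.5, -3.5, 10, 70], [0, 0, 0, 0, 0, 25, 70], [0, 0, 0, 0, 0, 30, 70], [0, 0, 0, 0, 0, 30, 70], [0, 0, 0, 0, 0, 15, 70], [0, 0, 0, 0, 0, 3, 70], [0, 0, 0, 0, 0, 0, 70], [0, 0, 0, 0, 0, 0, 60]]]}}

```text
t: 32.38
tool_pos: [0.3766, 0.2126, 0.1829]
tcp_rot: [0.667, 0.745, 0.0, -0.0]
force: [-0.7, 0.3, -0.3]
finger_gap: 0.6
```

```bash
python3 look.py wrist "" 27
```

```text
t 32.43 tcp [0.3767 0.2128 0.1833] gp [0.3769 0.213  0.0283] z [ 0.001   0.0012 -1.    ] x [-0.11    0.9939  0.0011] q [0.4438 0.5839 2.2532 0.0021 0.3031 0.3316] F [0.0398 0.2379 0.0378] gap 0.596
```

View pics/wrist_27.png

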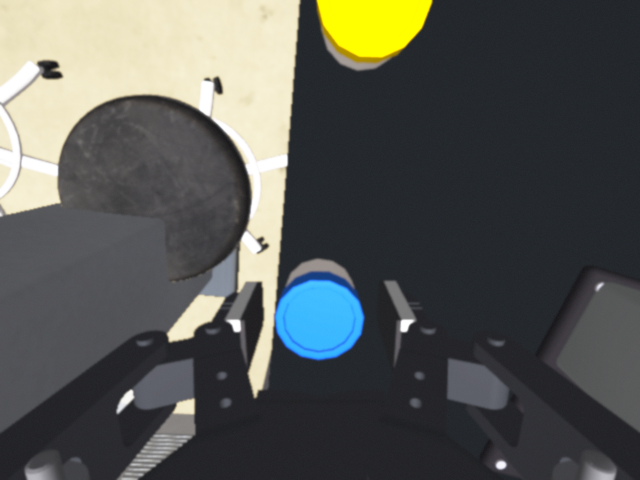

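Centred. Close and lift.

{"api": "arm_command", "payload": {"rows": [[[0, 0, 0, 0, 0, 1, 20], [0, 0, 0, 0, 0, 0, 20], [0, 0, 0, 0, 0, 0, 20], [0, 0, 0, 0, 0, 0, 20], [0, 0, 0, 0, 0, -10, 20], [0, 0, 0, 0, 0, -30, 20], [0, 0, 0, 0, 0, -40, 20], [0, 0, 0, 0, 0, -40, 20]]]}}

```text
t: 33.1
tool_pos: [0.3755, 0.2125, 0.3031]
tcp_rot: [0.667, 0.745, -0.0, -0.0]
force: [0.3, 0.5, -0.7]
finger_gap: 0.405
```

```bash
python3 look.py wrist "" 28;  python3 - <<'E'
from h import *
c=np.array([.4515,-.3548]); u=np.array([.994,.1098]);w=np.array([-.1098,.994])
g=c-u*.011+w*.018;print(g); plan([*g,.15],1.68)
E
```

```text
t 33.15 tcp [0.3771 0.2133 0.3097] gp [0.3782 0.2139 0.1547] z [ 0.0066  0.0038 -1.    ] x [-0.1107  0.9938  0.0031] q [0.4445 0.324  2.1744 0.0011 0.6356 0.3327] F [4.6988 4.2695 9.5482] gap 0.405
[ 0.4386 -0.3381]
turn [ 0.007  -0.0031  0.0017] rows>=0.1
shift first(mm) [-554.9   -0.     3. ] | turn first, shift [-554.9    1.     4.7] len 555
```

View pics/wrist_28.png

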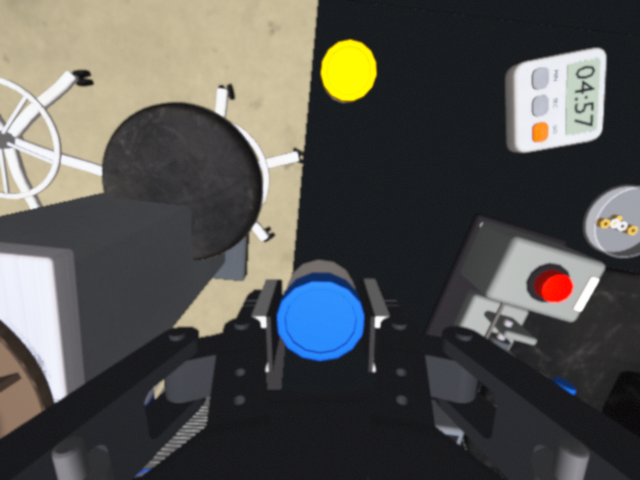

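{"api": "arm_command", "payload": {"rows": [[[0, 0, 0, 0, 15, 0, 20], [0, 0, 0, -10, 20, 0, 20], [0, 0, 0, -30, 10, 0, 20], [0, 0, 0, -36, 0, 0, 20], [0, 0, 0, -36, 0, 0, 20], [0, 0, 0, -36, 0, 0, 20], [0, 0, 0, -36, 0, 0, 20], [0, 0, 0, -36, 0, 0, 20]]]}}

```text
t: 33.82
tool_pos: [0.4449, -0.0026, 0.3021]
tcp_rot: [0.667, 0.745, 0.001, 0.0]
force: [1.2, -0.4, -0.7]
finger_gap: 0.406
```

{"api": "arm_command", "payload": {"rows": [[[0, 0, 0, -36, 0, 0, 20], [0, 0, 0, -36, 0, 0, 20], [0, 0, 0, -36, 0, 0, 20], [0, 0, 0, -36, 0, 0, 20], [0, 0, 0, -36, 0, 0, 20], [0, 0, 0, -36, -5, 0, 20], [0, 0, 0, -36, -20, 0, 20], [0, 0, 0, -36, -20, 0, 20]]]}}

```text
t: 34.48
tool_pos: [0.4319, -0.2939, 0.3019]
tcp_rot: [0.667, 0.745, 0.0, 0.001]
force: [1.5, -0.6, -0.5]
finger_gap: 0.403
```

{"api": "arm_command", "payload": {"rows": [[[0, 0, 0, -20, 0, 0, 20], [0, 0, 0, 0, 0, 0, 20], [0, 0, 0, 0, 0, 0, 20]]]}}

```text
t: 34.73
tool_pos: [0.4341, -0.3131, 0.3017]
tcp_rot: [0.668, 0.744, 0.0, 0.0]
force: [0.6, 0.9, 0.1]
finger_gap: 0.402
```

```bash
python3 look.py wrist carriage_centre 29;  python3 - <<'E'
from h import *
plan([.4386,-.3381,.0545],1.68)
E
```

```text
wrist carriage_centre []
t 34.83 tcp [ 0.4343 -0.3115  0.3014] gp [ 0.4343 -0.3114  0.1464] z [-0.0001  0.0007 -1.    ] x [-0.1105  0.9939  0.0007] q [-0.6791  0.4551  1.9597  0.0007  0.7273 -0.7903] F [-0.0135 -0.1769 -0.3014] gap 0.403
turn [-0.     -0.0007  0.0015] rows>=0.0
shift first(mm) [-27.    1.3  91.9] | turn first, shift [-27.    1.4  91.9] len 96
```

View pics/wrist_29.png

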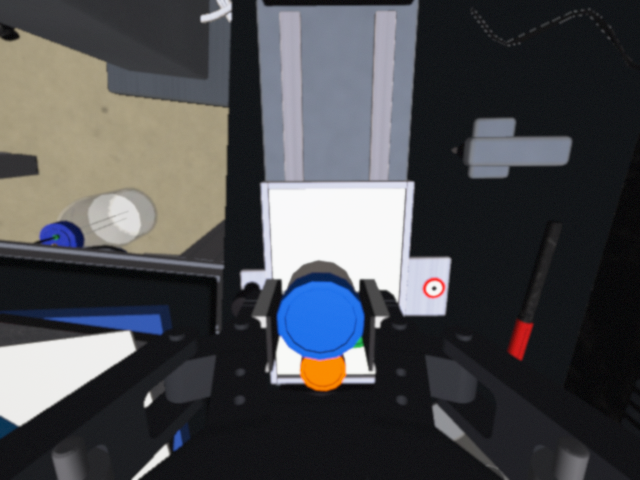

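```bash
python3 - <<'E'
from h import *
plan([.4472,-.3335,.0545],1.68)
E
```

```text
turn [-0.     -0.0007  0.0015] rows>=0.0
shift first(mm) [-23.4  10.4  91.9] | turn first, shift [-23.3  10.4  91.9] len 95
```

{"api": "arm_command", "payload": {"rows": [[[0, 0, 0, -12, 5.4, 5, 20], [0, 0, 0, -11.4, 5, 10, 20], [0, 0, 0, 0, 0, 25, 20], [0, 0, 0, 0, 0, 25, 20], [0, 0, 0, 0, 0, 20, 20], [0, 0, 0, 0, 0, 7, 20], [0, 0, 0, 0, 0, 0, 20]]]}}

```text
t: 35.42
tool_pos: [0.4473, -0.3332, 0.2075]
tcp_rot: [0.666, 0.746, 0.0, -0.002]
force: [0.6, 0.5, -0.2]
finger_gap: 0.4
```

```bash
python3 look.py wrist "" 30
```

```text
t 35.47 tcp [ 0.4477 -0.3336  0.2088] gp [ 0.4475 -0.3334  0.0538] z [-0.0012  0.0014 -1.    ] x [-0.1115  0.9938  0.0016] q [-0.6949  0.6256  1.9571  0.0007  0.5607 -0.8072] F [ 0.2823  0.3937 -0.4801] gap 0.407
```

View pics/wrist_30.png

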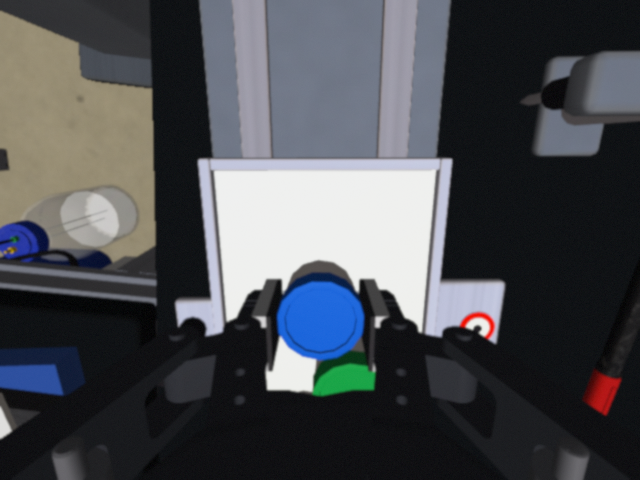

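{"api": "arm_command", "payload": {"rows": [[[0, 0, 0, 0, 0, 3.8, 20], [0, 0, 0, 0, 0, 0, 20], [0, 0, 0, 0, 0, 0, 53], [0, 0, 0, 0, 0, 0, 53], [0, 0, 0, 0, 0, 0, 53], [0, 0, 0, 0, 0, -15, 53], [0, 0, 0, 0, 0, -35, 53], [0, 0, 0, 0, 0, -40, 53]]]}}

```text
t: 36.13
tool_pos: [0.4466, -0.3336, 0.2949]
tcp_rot: [0.667, 0.745, 0.0, -0.002]
force: [-0.3, 0.5, -0.1]
finger_gap: 0.529
```

```bash
python3 look.py wrist cup_1 31; python3 cups.py wrist .052 w31.png; python3 - <<'E'
from h import *
plan([.3812,.327,.15],1.68)
E
```

```text
wrist cup_1 [(0.86, [0.463, -0.373, 0.021]), (0.78, [0.445, -0.41, 0.018]), (0.57, [0.453, -0.336, 0.023])]
t 36.23 tcp [ 0.4488 -0.3353  0.3008] gp [ 0.4497 -0.336   0.1458] z [ 0.0061 -0.0046 -1.    ] x [-0.1105  0.9939 -0.0053] q [-0.6959  0.4837  1.9054  0.0005  0.7448 -0.807 ] F [-0.3777 -1.0478 -0.3832] gap 0.528
orange px [304. 341.] area 1626 r 23.5 X [ 0.4471 -0.4087  0.052 ] Xc [ 0.4472 -0.4088  0.052 ] reach 0.606
green px [335. 295.] area 1700 r 24.2 X [ 0.465  -0.3698  0.052 ] Xc [ 0.4649 -0.37    0.052 ] reach 0.594
blue px [317. 244.] area 2003 r 26.1 X [ 0.4482 -0.334   0.052 ] Xc [ 0.4483 -0.3343  0.052 ] reach 0.559
blue px [ 97. 294.] area 1413 r 58.1 X [ 0.2999 -0.3873  0.052 ] Xc [ 0.2903 -0.3915  0.052 ] reach 0.490
blue px [163. 446.] area 256 r 13.6 X [ 0.3433 -0.5166  0.052 ] Xc [ 0.3434 -0.5163  0.052 ] reach 0.620
t 36.28 tcp [ 0.4482 -0.3348  0.2985] gp [ 0.4489 -0.3353  0.1435] z [ 0.0043 -0.0032 -1.    ] x [-0.1105  0.9939 -0.0036] q [-0.696   0.4866  1.9078  0.0005  0.7418 -0.8071] F [-0.0302 -0.6577  0.0669] gap 0.529
turn [0.004  0.0036 0.0015] rows>=0.0
shift first(mm) [665.2   6.6  -8.9] | turn first, shift [665.2   5.5  -6.5] len 665
```

View pics/wrist_31.png

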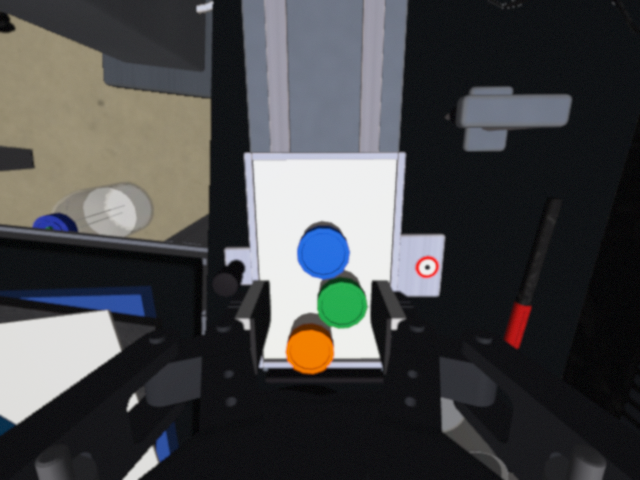

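{"api": "arm_command", "payload": {"rows": [[[0, 0, 0, 25, 6, -5, 70], [0, 0, 0, 36, 8, 0, 70], [0, 0, 0, 36, 8, 0, 70], [0, 0, 0, 36, 8, 0, 70], [0, 0, 0, 36, 0, 0, 70], [0, 0, 0, 36, 0, 0, 70], [0, 0, 0, 36, 0, 0, 70], [0, 0, 0, 36, 0, 0, 70]]]}}

```text
t: 36.95
tool_pos: [0.4457, -0.0539, 0.2999]
tcp_rot: [0.667, 0.745, -0.0, -0.001]
force: [0.9, 1.2, 0.0]
finger_gap: 0.701
```

{"api": "arm_command", "payload": {"rows": [[[0, 0, 0, 36, 0, 0, 70], [0, 0, 0, 36, 0, 0, 70], [0, 0, 0, 36, 0, 0, 70], [0, 0, 0, 36, 0, 0, 70], [0, 0, 0, 36, 0, 0, 70], [0, 0, 0, 36, 0, 0, 70], [0, 0, 0, 36, 0, 0, 70], [0, 0, 0, 36, 0, 0, 70]]]}}

```text
t: 37.62
tool_pos: [0.4139, 0.2324, 0.3001]
tcp_rot: [0.667, 0.745, -0.0, -0.0]
force: [0.8, -0.7, 0.2]
finger_gap: 0.702
```

{"api": "arm_command", "payload": {"rows": [[[0, 0, 0, 36, -8, 0, 70], [0, 0, 0, 30, -10, 0, 70], [0, 0, 0, 20, -6, 0, 70], [0, 0, 0, 0, 0, 0, 70], [0, 0, 0, 0, 0, 0, 70]]]}}

```text
t: 38.03
tool_pos: [0.3806, 0.3142, 0.3]
tcp_rot: [0.666, 0.746, -0.0, -0.0]
force: [0.0, -0.9, -0.2]
finger_gap: 0.697
```

```bash
python3 look.py wrist cup_1 32; python3 cups.py wrist .029 w32.png; python3 - <<'E'
from h import *
plan([.381,.3275,.0275],1.68)
E
```

```text
wrist cup_1 [(0.78, [0.378, 0.329, 0.003])]
t 38.13 tcp [0.3813 0.313  0.3002] gp [0.3811 0.313  0.1452] z [-0.001  -0.0001 -1.    ] x [-0.1107  0.9939  0.    ] q [0.6257 0.4105 2.0513 0.0008 0.6806 0.5142] F [0.2693 0.2746 0.4108] gap 0.699
yellow px [322. 219.] area 2000 r 25.6 X [0.3812 0.3277 0.029 ] Xc [0.3812 0.3277 0.029 ] reach 0.503
orange px [498. 263.] area 136 r 7.2 X [0.5164 0.3088 0.029 ] Xc [0.5164 0.3089 0.029 ] reach 0.602
t 38.18 tcp [0.3815 0.3127 0.3003] gp [0.3814 0.3128 0.1453] z [-0.0008  0.     -1.    ] x [-0.1099  0.9939  0.0001] q [0.625  0.4103 2.0513 0.0008 0.6806 0.5142] F [ 0.4116 -0.0613 -0.0695] gap 0.697
turn [-0.0008 -0.0001  0.0009] rows>=0.0
shift first(mm) [ 14.7   1.2 117.8] | turn first, shift [ 14.7   1.1 117.8] len 119
```

View pics/wrist_32.png

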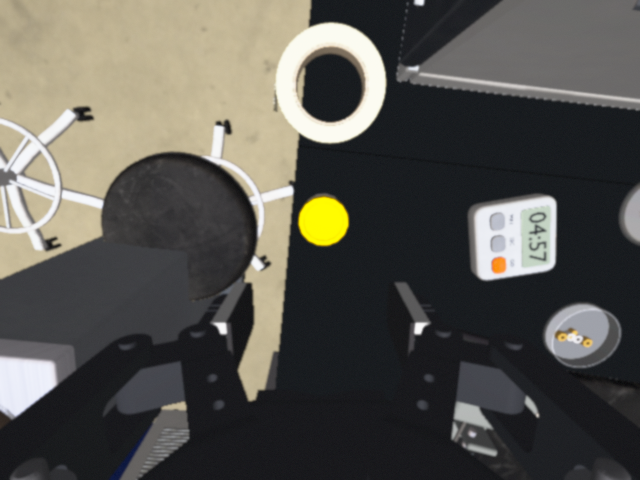

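{"api": "arm_command", "payload": {"rows": [[[0, 0, 0, 7.5, 1, 10, 70], [0, 0, 0, 7.3, 0, 25, 70], [0, 0, 0, 0, 0, 30, 70], [0, 0, 0, 0, 0, 30, 70], [0, 0, 0, 0, 0, 18, 70], [0, 0, 0, 0, 0, 5, 70], [0, 0, 0, 0, 0, 0, 70], [0, 0, 0, 0, 0, 0, 60]]]}}

```text
t: 38.85
tool_pos: [0.381, 0.3283, 0.1828]
tcp_rot: [0.667, 0.745, 0.0, -0.0]
force: [0.1, -0.0, 0.9]
finger_gap: 0.602
```

{"api": "arm_command", "payload": {"rows": [[[0, 0, 0, 0, 0, 0, 20], [0, 0, 0, 0, 0, 0, 20], [0, 0, 0, 0, 0, 0, 20], [0, 0, 0, 0, 0, 0, 20], [0, 0, 0, 0, 0, -10, 20], [0, 0, 0, 0, 0, -30, 20], [0, 0, 0, 0, 0, -40, 20], [0, 0, 0, 0, 0, -40, 20]]]}}

```text
t: 39.52
tool_pos: [0.3802, 0.328, 0.3047]
tcp_rot: [0.667, 0.745, -0.0, -0.0]
force: [1.1, 1.7, 0.0]
finger_gap: 0.406
```

```bash
python3 look.py wrist "" 33;  python3 - <<'E'
from h import *
c=np.array([.4515,-.3548]); u=np.array([.994,.1098]);w=np.array([-.1098,.994])
g=c+u*.009+w*.056;print(g); plan([*g,.15],1.68)
E
```

```text
t 39.57 tcp [0.3819 0.3293 0.3118] gp [0.3828 0.3302 0.1568] z [ 0.0062  0.0056 -1.    ] x [-0.1107  0.9938  0.0048] q [0.6513 0.4027 2.0219 0.001  0.7087 0.5396] F [3.9336 4.032  8.9476] gap 0.407
[ 0.4543 -0.2981]
turn [ 0.0068 -0.0048  0.0017] rows>=0.1
shift first(mm) [-631.7    2.5    3.7] | turn first, shift [-631.6    3.6    6.8] len 632
```

View pics/wrist_33.png

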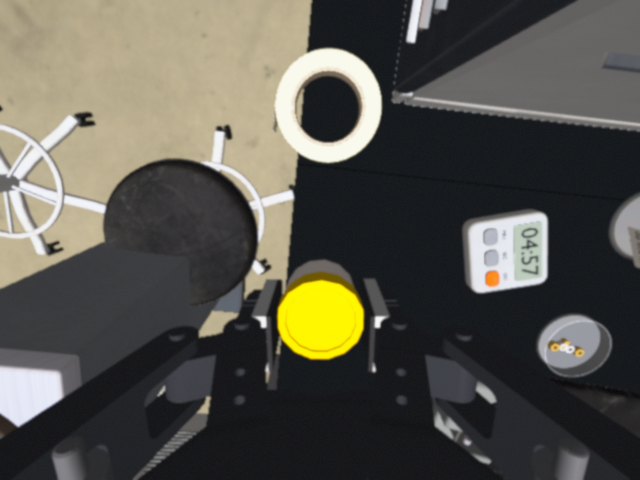

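{"api": "arm_command", "payload": {"rows": [[[0, 0, 0, -20, 8, 0, 20], [0, 0, 0, -36, 10, 0, 20], [0, 0, 0, -36, 12, 0, 20], [0, 0, 0, -36, 0, 0, 20], [0, 0, 0, -36, 0, 0, 20], [0, 0, 0, -36, 0, 0, 20], [0, 0, 0, -36, 0, 0, 20], [0, 0, 0, -36, 0, 0, 20]]]}}

```text
t: 40.23
tool_pos: [0.4404, 0.0597, 0.3036]
tcp_rot: [0.667, 0.745, 0.001, 0.0]
force: [0.9, 0.1, -0.1]
finger_gap: 0.405
```

{"api": "arm_command", "payload": {"rows": [[[0, 0, 0, -36, 0, 0, 20], [0, 0, 0, -36, 0, 0, 20], [0, 0, 0, -36, 0, 0, 20], [0, 0, 0, -36, 0, 0, 20], [0, 0, 0, -36, 0, 0, 20], [0, 0, 0, -36, 0, 0, 20], [0, 0, 0, -36, 0, 0, 20], [0, 0, 0, -36, -10, 0, 20]]]}}

```text
t: 40.9
tool_pos: [0.4634, -0.228, 0.3037]
tcp_rot: [0.667, 0.745, 0.001, 0.001]
force: [1.4, -0.1, -0.5]
finger_gap: 0.406
```

{"api": "arm_command", "payload": {"rows": [[[0, 0, 0, -30, -18, 0, 20], [0, 0, 0, -10, 0, 0, 20], [0, 0, 0, 0, 0, 0, 20], [0, 0, 0, 0, 0, 0, 20]]]}}

```text
t: 41.23
tool_pos: [0.4489, -0.2679, 0.303]
tcp_rot: [0.667, 0.745, 0.0, 0.0]
force: [-0.5, -0.8, 0.1]
finger_gap: 0.407
```

```bash
python3 look.py wrist carriage_centre 34;  python3 - <<'E'
from h import *
plan([.4543,-.2981,.0545],1.68)
E
```

```text
wrist carriage_centre []
t 41.33 tcp [ 0.4492 -0.2668  0.3027] gp [ 0.4492 -0.2666  0.1477] z [ 0.      0.0007 -1.    ] x [-0.111   0.9938  0.0007] q [-0.5942  0.4394  1.9856  0.0009  0.717  -0.7061] F [0.0364 0.3498 0.0719] gap 0.405
turn [ 0.0001 -0.0007  0.0021] rows>=0.0
shift first(mm) [-31.8   1.6  93.2] | turn first, shift [-31.7   1.7  93.2] len 98
```

View pics/wrist_34.png

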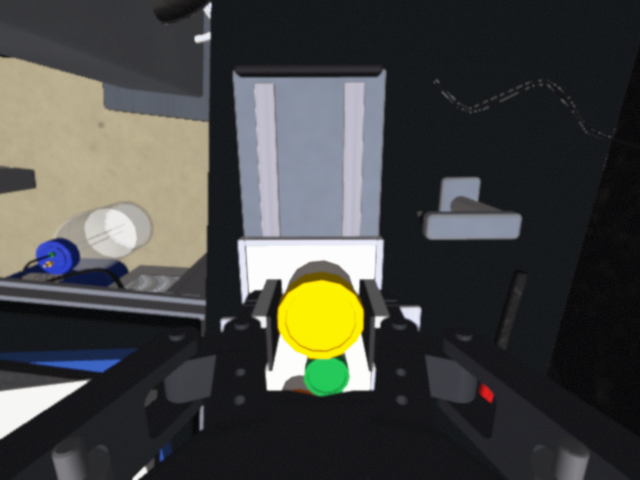

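{"api": "arm_command", "payload": {"rows": [[[0, 0, 0, -16, 1.6, 5, 20], [0, 0, 0, -16, 0, 10, 20], [0, 0, 0, 0, 0, 25, 20], [0, 0, 0, 0, 0, 25, 20], [0, 0, 0, 0, 0, 20, 20], [0, 0, 0, 0, 0, 8, 20], [0, 0, 0, 0, 0, 0, 20]]]}}

```text
t: 41.92
tool_pos: [0.454, -0.2983, 0.2077]
tcp_rot: [0.666, 0.746, 0.0, -0.002]
force: [-0.5, 0.1, -0.7]
finger_gap: 0.406
```

```bash
python3 look.py wrist,side "" 35
```

```text
t 42.02 tcp [ 0.4546 -0.299   0.2097] gp [ 0.4545 -0.2989  0.0547] z [-0.0003  0.0007 -1.    ] x [-0.1114  0.9938  0.0007] q [-0.6377  0.6116  1.9904  0.0008  0.5403 -0.75  ] F [-0.0287 -0.0113 -0.0851] gap 0.408
```

View pics/wrist_35.png

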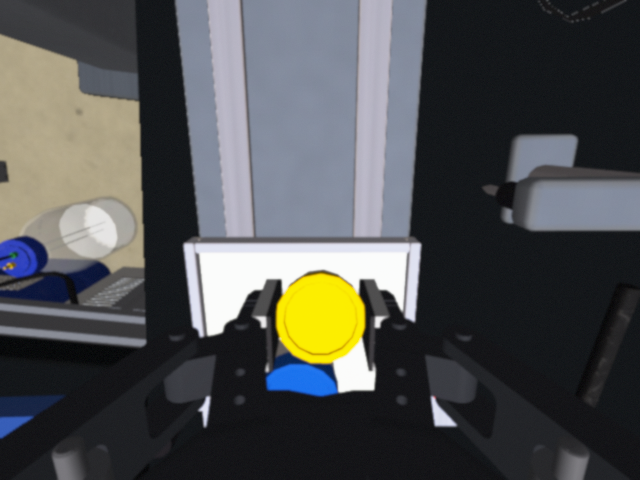

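{"api": "arm_command", "payload": {"rows": [[[0, 0, 0, 0, 0, 4, 20], [0, 0, 0, 0, 0, 0, 20], [0, 0, 0, 0, 0, 0, 53], [0, 0, 0, 0, 0, 0, 53], [0, 0, 0, 0, 0, 0, 53], [0, 0, 0, 0, 0, -15, 53], [0, 0, 0, 0, 0, -35, 53], [0, 0, 0, 0, 0, -40, 53]]]}}

```text
t: 42.68
tool_pos: [0.4534, -0.2989, 0.2949]
tcp_rot: [0.667, 0.745, -0.0, -0.002]
force: [1.3, 0.3, -0.0]
finger_gap: 0.528
```

{"api": "arm_command", "payload": {"rows": [[[0, 0, 0, -25, -5, 0, 53], [0, 0, 0, -35, -5, 0, 53], [0, 0, 0, -35, -5, 0, 53], [0, 0, 0, 0, 0, 0, 53]]]}}

```text
t: 43.02
tool_pos: [0.4499, -0.4007, 0.2963]
tcp_rot: [0.668, 0.745, -0.0, 0.002]
force: [-1.4, 1.0, -0.1]
finger_gap: 0.526
```

```bash
python3 look.py wrist cup_1,carriage_mark,probe_tip,carriage_handle,carriage_centre 36; python3 cups.py wrist .052 w36.png
```

```text
wrist cup_1 [(0.94, [0.454, -0.338, 0.023]), (0.91, [0.466, -0.378, 0.025]), (0.84, [0.445, -0.415, 0.018]), (0.62, [0.453, -0.302, 0.019])]
wrist carriage_mark []
wrist probe_tip [(0.55, [0.45, -0.338, 0.021])]
wrist carriage_handle [(0.88, [0.389, -0.368, 0.048])]
wrist carriage_centre [(0.81, [0.454, -0.359, 0.027])]
t 43.32 tcp [ 0.4498 -0.3944  0.2951] gp [ 0.4497 -0.3942  0.1401] z [-0.0007  0.0013 -1.    ] x [-0.1113  0.9938  0.0013] q [-0.7708  0.5372  1.817   0.0006  0.7887 -0.8827] F [-0.051   1.0272 -0.25  ] gap 0.53
yellow px [346. 107.] area 2865 r 31.4 X [ 0.4554 -0.3043  0.052 ] Xc [ 0.4556 -0.3044  0.052 ] reach 0.548
orange px [313. 276.] area 1928 r 25.4 X [ 0.4474 -0.4124  0.052 ] Xc [ 0.4472 -0.4122  0.052 ] reach 0.608
green px [348. 224.] area 2112 r 26.3 X [ 0.4655 -0.3741  0.052 ] Xc [ 0.4655 -0.3741  0.052 ] reach 0.597
blue px [328. 166.] area 2412 r 28.1 X [ 0.4487 -0.3394  0.052 ] Xc [ 0.4485 -0.3394  0.052 ] reach 0.563
blue px [ 91. 227.] area 1511 r 61.9 X [ 0.3013 -0.3948  0.052 ] Xc [ 0.2912 -0.3991  0.052 ] reach 0.497
blue px [  6. 423.] area 272 r 12.8 X [ 0.2279 -0.5576  0.052 ] Xc [ 0.2267 -0.558   0.052 ] reach 0.602
blue px [169. 435.] area 105 r 8.1 X [ 0.35   -0.5567  0.052 ] Xc [ 0.3506 -0.5565  0.052 ] reach 0.658
t 43.37 tcp [ 0.4498 -0.3945  0.2952] gp [ 0.4498 -0.3943  0.1402] z [-0.0006  0.001  -1.    ] x [-0.1114  0.9938  0.0011] q [-0.7707  0.5372  1.8169  0.0005  0.7887 -0.8827] F [-0.6727  0.4293  0.6039] gap 0.53
```

View pics/wrist_36.png

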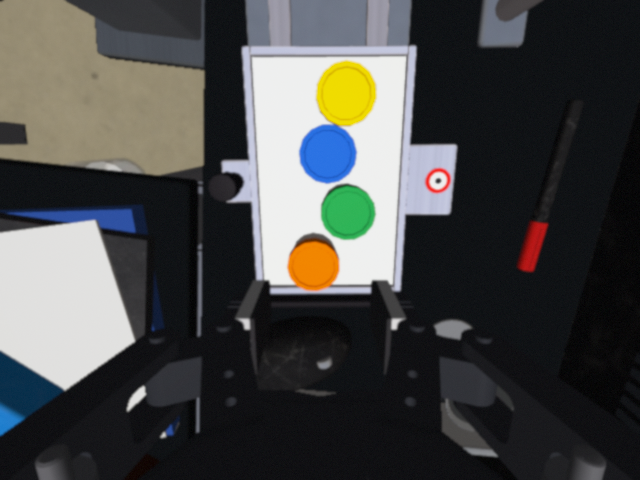

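{"api": "arm_command", "payload": {"rows": [[[0, 0, 0.121, 0, 0, 0, 50], [0, 0, 0.121, 0, 0, 0, 50], [0, 0, 0.121, 0, 0, 0, 50], [0, 0, 0.121, 0, 0, 0, 50], [0, 0, 0.121, 0, 0, 0, 50], [0, 0, 0.121, 0, 0, 0, 50], [0, 0, 0.121, 0, 0, 0, 50], [0, 0, 0.121, 0, 0, 0, 50]]]}}

```text
t: 44.03
tool_pos: [0.45, -0.3946, 0.2952]
tcp_rot: [0.938, 0.347, -0.0, -0.0]
force: [0.5, 0.3, 0.4]
finger_gap: 0.5
```

{"api": "arm_command", "payload": {"rows": [[[0, 0, 0.121, 0, 0, 0, 50], [0, 0, 0.121, 0, 0, 0, 50], [0, 0, 0.121, 0, 0, 0, 50], [0, 0, 0.121, 0, 0, 0, 50], [0, 0, 0.121, 0, 0, 0, 50], [0, 0, 0, -30, -15, 0, 50], [0, 0, 0, -30, -15, 0, 50], [0, 0, 0, 0, 0, 0, 50]]]}}

```text
t: 44.7
tool_pos: [0.3825, -0.3686, 0.2945]
tcp_rot: [0.999, 0.055, -0.002, -0.003]
force: [0.3, -0.4, 0.3]
finger_gap: 0.502
```

```bash
sleep 0; python3 look.py wrist,top carriage_mark,probe_tip,carriage_handle 37; python3 - <<'E'
from h import *
plan([.386,-.3635,.052],.11)
E
```

```text
wrist carriage_mark [(0.83, [0.534, -0.348, 0.02])]
wrist probe_tip []
wrist carriage_handle [(0.63, [0.388, -0.365, 0.049]), (0.45, [0.464, -0.378, 0.021]), (0.27, [0.454, -0.302, 0.025])]
top carriage_mark [(0.91, [0.536, -0.348, 0.019])]
top probe_tip [(0.74, [0.519, -0.238, 0.032])]
top carriage_handle [(0.75, [0.384, -0.367, 0.055])]
t 45.1 tcp [ 0.3875 -0.3722  0.2952] gp [ 0.3875 -0.3722  0.1402] z [ 0.0001  0.0004 -1.    ] x [0.9941 0.1089 0.0001] q [-0.8219  0.4676  1.958   0.0005  0.7163  0.6395] F [-0.3692  0.8075 -0.1362] gap 0.502
turn [-0.0003 -0.0001 -0.0009] rows>=0.0
shift first(mm) [-0.5 -8.8 88.2] | turn first, shift [-0.5 -8.8 88.2] len 89
```

View pics/wrist_37.png

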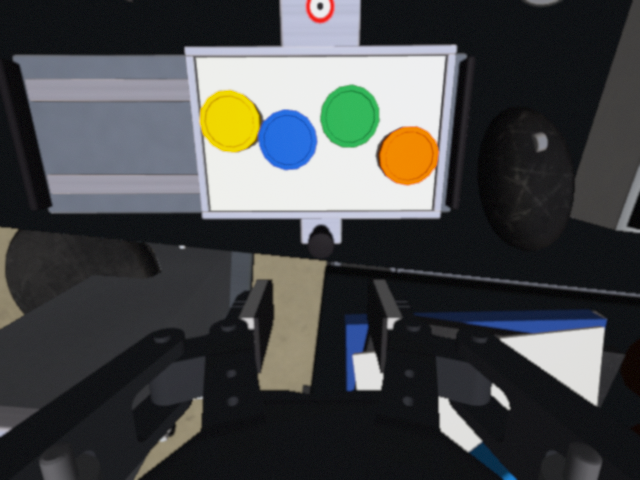

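```bash
python3 - <<'E'
from h import *
m=camera_model("wrist")
print(pix("wrist",320,238,z=.056,m=m), pix("wrist",320,8,z=.022,m=m))
show()
plan([.386,-.3665,.052],.11)
E
```

```text
[ 0.3971 -0.3708  0.056 ] [ 0.5354 -0.3556  0.022 ]
t 45.1 tcp [ 0.3875 -0.3722  0.2952] gp [ 0.3875 -0.3722  0.1402] z [ 0.0001  0.0004 -1.    ] x [0.9941 0.1089 0.0001] q [-0.8219  0.4676  1.958   0.0005  0.7163  0.6395] F [-0.3692  0.8075 -0.1362] gap 0.502
turn [-0.0003 -0.0001 -0.0009] rows>=0.0
shift first(mm) [-0.9 -5.8 88.2] | turn first, shift [-0.9 -5.9 88.2] len 88
```

```bash
python3 look.py wrist carriage_mark,carriage_handle 38; python3 -c "
import cv2;p=cv2.imread('pics/wrist_38.png');cv2.imwrite('pics/c4.png',p[0:300,200:440])"
```

```text
wrist carriage_mark [(0.69, [0.533, -0.347, 0.021]), (0.58, [0.463, -0.377, 0.02]), (0.56, [0.516, -0.244, 0.034])]
wrist carriage_handle [(0.9, [0.389, -0.366, 0.052]), (0.47, [0.517, -0.239, 0.031])]
t 45.25 tcp [ 0.3872 -0.3721  0.2951] gp [ 0.3871 -0.372   0.1401] z [-0.0002  0.0007 -1.    ] x [ 0.9941  0.1087 -0.0001] q [-0.8222  0.4674  1.9585  0.0005  0.7162  0.6394] F [ 0.5364 -0.3386  0.662 ] gap 0.5
```

View pics/c4.png

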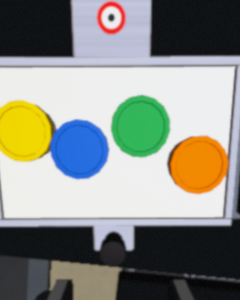

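```bash
python3 - <<'E'
from h import *
m=camera_model("wrist")
print(pix("wrist",313,248,z=.056,m=m), pix("wrist",311,17,z=.022,m=m))
plan([.3875,-.3655,.052],.11)
E
```

```text
[ 0.3896 -0.3669  0.056 ] [ 0.5295 -0.3504  0.022 ]
turn [-0.0007  0.0001 -0.0011] rows>=0.0
shift first(mm) [ 1.1 -6.5 88.1] | turn first, shift [ 1.1 -6.6 88.1] len 88
```

{"api": "arm_command", "payload": {"rows": [[[0, 0, 0, 1, -6.5, 10, 50], [0, 0, 0, 0, 0, 25, 50], [0, 0, 0, 0, 0, 28, 50], [0, 0, 0, 0, 0, 15, 50], [0, 0, 0, 0, 0, 7, 50], [0, 0, 0, 0, 0, 3, 50], [0, 0, 0, 0, 0, 0, 50]]], "grip_force": 20}}

```text
t: 45.83
tool_pos: [0.3872, -0.3655, 0.207]
tcp_rot: [0.999, 0.054, -0.0, -0.001]
force: [0.7, -0.5, 0.8]
finger_gap: 0.5
```

```bash
python3 look.py wrist "" 39
```

```text
t 45.88 tcp [ 0.3874 -0.3657  0.2077] gp [ 0.3874 -0.3657  0.0527] z [ 0.0001  0.0003 -1.    ] x [0.9941 0.1084 0.0002] q [-0.8137  0.6054  2.0176  0.0006  0.5187  0.6481] F [-0.6946  0.3745  0.4159] gap 0.502
```

View pics/wrist_39.png

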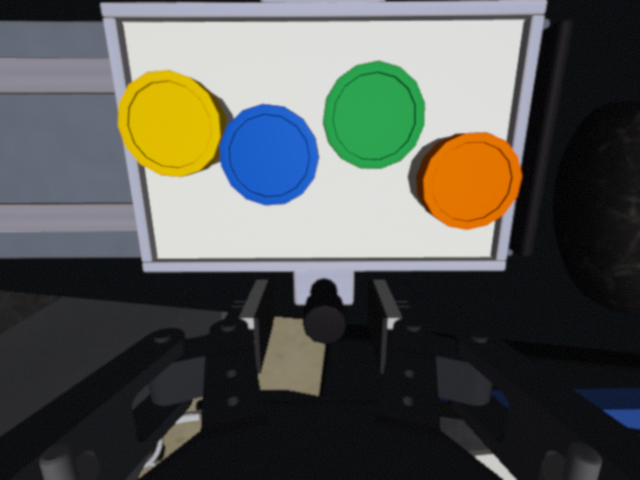

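{"api": "arm_command", "payload": {"rows": [[[0, 0, 0, 0, 0, 0, 10], [0, 0, 0, 0, 0, 0, 10], [0, 0, 0, 0, 0, 0, 10], [0, 0, 0, 0, 0, 0, 10], [0, 0, 0, 0, 0, 0, 10], [0, 0, 0, 0, -1, 0, 10], [0, 0, 0, 0, -3, 0, 10]]]}}

```text
t: 46.47
tool_pos: [0.387, -0.3623, 0.2083]
tcp_rot: [0.999, 0.054, 0.001, 0.001]
force: [-2.1, -2.1, 7.2]
finger_gap: 0.198
```

{"api": "arm_command", "payload": {"rows": [[[0, 0, 0, 0, -5, 0, 10], [0, 0, 0, 0, -7, 0, 10], [0, 0, 0, 0, -8, 0, 10], [0, 0, 0, 0, -8, 0, 10], [0, 0, 0, 0, -8, 0, 10], [0, 0, 0, 0, -8, 0, 10], [0, 0, 0, 0, -8, 0, 10], [0, 0, 0, 0, -8, 0, 10]]]}}

```text
t: 47.13
tool_pos: [0.3802, -0.3019, 0.2082]
tcp_rot: [0.999, 0.054, 0.0, 0.0]
force: [-4.3, -3.1, 9.6]
finger_gap: 0.196
```

{"api": "arm_command", "payload": {"rows": [[[0, 0, 0, 0, -8, 0, 10], [0, 0, 0, 0, -8, 0, 10], [0, 0, 0, 0, -6, 0, 10], [0, 0, 0, 0, -4, 0, 10], [0, 0, 0, 0, -2, 0, 10], [0, 0, 0, 0, -1, 0, 10], [0, 0, 0, 0, 0, 0, 10], [0, 0, 0, 0, 0, 0, 10]]]}}

```text
t: 47.8
tool_pos: [0.377, -0.273, 0.2082]
tcp_rot: [0.999, 0.054, 0.0, -0.0]
force: [-3.9, 1.3, 12.9]
finger_gap: 0.2
```

```bash
python3 look.py wrist,top,side probe_tip,carriage_mark,carriage_centre 40; python3 -c "
import cv2;p=cv2.imread('pics/top_40.png');cv2.imwrite('pics/c5.png',cv2.resize(p[200:310,340:500],None,fx=5,fy=5,interpolation=cv2.INTER_CUBIC))"
```

```text
wrist probe_tip []
wrist carriage_mark []
wrist carriage_centre [(0.56, [0.445, -0.265, 0.024])]
top probe_tip [(0.55, [0.518, -0.242, 0.032])]
top carriage_mark [(0.63, [0.525, -0.259, 0.02])]
top carriage_centre [(0.58, [0.439, -0.263, 0.021]), (0.3, [0.526, -0.255, 0.021]), (0.21, [0.435, -0.514, 0.004])]
side probe_tip [(0.49, [0.517, -0.24, 0.031]), (0.26, [0.521, 0.146, 0.042])]
side carriage_mark [(0.72, [0.522, -0.257, 0.024]), (0.52, [0.44, -0.246, 0.024]), (0.49, [0.438, -0.324, 0.018])]
side carriage_centre [(0.66, [0.441, -0.266, 0.02]), (0.63, [0.437, -0.248, 0.024])]
t 48.4 tcp [ 0.377  -0.273   0.2082] gp [ 0.377  -0.273   0.0532] z [ 0.0003  0.0002 -1.    ] x [0.9941 0.1084 0.0003] q [-0.6921  0.5518  2.17    0.0008  0.4198  0.7694] F [-3.9259  1.4524 13.0578] gap 0.202
```

View pics/wrist_40.png

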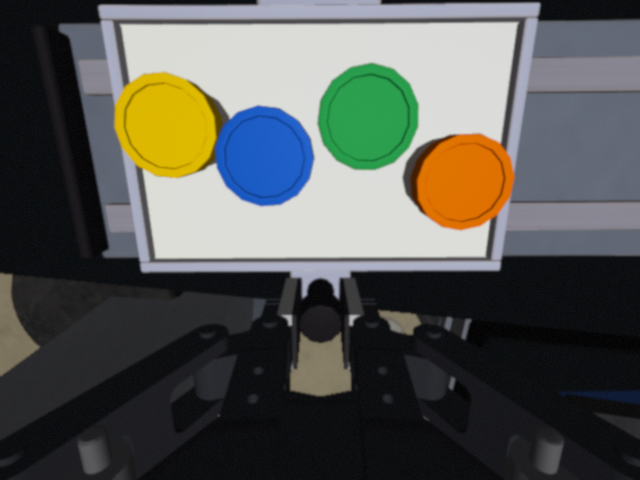

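View pics/c5.png

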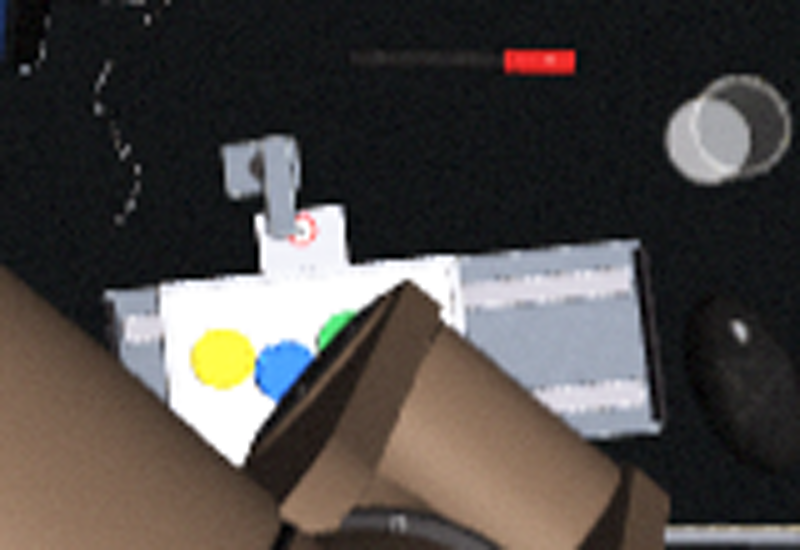

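{"api": "arm_command", "payload": {"rows": [[[0, 0, 0, 0, -2, 0, 10], [0, 0, 0, 0, -3, 0, 10], [0, 0, 0, 0, -4, 0, 10], [0, 0, 0, 0, -3, 0, 10], [0, 0, 0, 0, -2, 0, 10], [0, 0, 0, 0, -1.5, 0, 10], [0, 0, 0, 0, 0, 0, 10], [0, 0, 0, 0, 0, 0, 10]]]}}

```text
t: 49.07
tool_pos: [0.3753, -0.2575, 0.2082]
tcp_rot: [0.999, 0.054, 0.0, -0.0]
force: [-4.0, 2.1, 12.7]
finger_gap: 0.198
```

```bash
python3 look.py top,side probe_tip,carriage_mark 41; python3 -c "
import cv2;p=cv2.imread('pics/side_41.png');cv2.imwrite('pics/c6.png',cv2.resize(p[190:290,280:420],None,fx=5,fy=5,interpolation=cv2.INTER_CUBIC))"
```

```text
top probe_tip [(0.48, [0.518, -0.237, 0.033])]
top carriage_mark [(0.59, [0.437, -0.509, -0.0])]
side probe_tip [(0.59, [0.371, 0.421, 0.003]), (0.54, [0.471, 0.018, 0.058])]
side carriage_mark [(0.65, [0.519, -0.243, 0.025]), (0.16, [0.521, 0.146, 0.043])]
t 49.37 tcp [ 0.3753 -0.2576  0.2082] gp [ 0.3753 -0.2575  0.0532] z [ 0.0002  0.0003 -1.    ] x [0.9941 0.1083 0.0002] q [-0.6683  0.5444  2.1929  0.0009  0.4043  0.7931] F [-4.4796  0.836  12.7145] gap 0.198
```

View pics/c6.png

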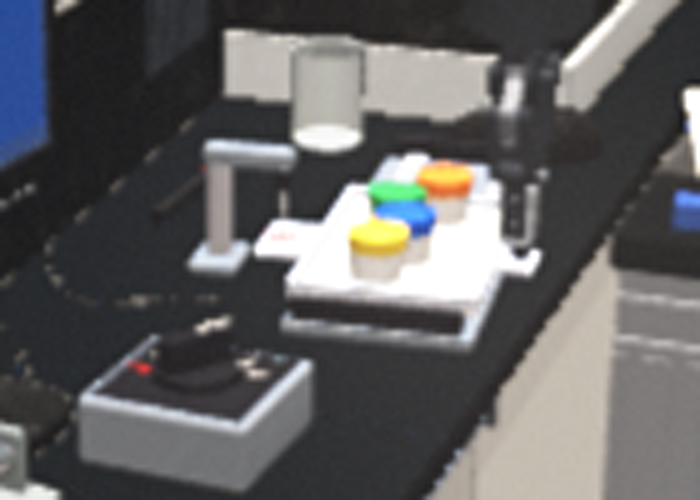

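{"api": "arm_command", "payload": {"rows": [[[0, 0, 0, 0, 0, 0, 50], [0, 0, 0, 0, 0, 0, 50], [0, 0, 0, 0, 0, 0, 50], [0, 0, 0, 0, 0, -12, 50], [0, 0, 0, 0, 0, -20, 50], [0, 0, 0, 0, 0, -20, 50], [0, 0, 0, 0, 0, 0, 50], [0, 0, 0, 0, 0, 0, 50]]]}}

```text
t: 50.03
tool_pos: [0.3758, -0.258, 0.2602]
tcp_rot: [0.999, 0.054, 0.001, 0.001]
force: [0.7, 0.1, -0.4]
finger_gap: 0.496
```

```bash
python3 look.py wrist,side probe_tip,carriage_mark 42
```

```text
wrist probe_tip [(0.23, [0.443, -0.251, 0.029])]
wrist carriage_mark [(0.32, [0.434, -0.306, 0.021])]
side probe_tip [(0.8, [0.517, -0.24, 0.03])]
side carriage_mark [(0.58, [0.52, -0.239, 0.021]), (0.46, [0.471, 0.017, 0.058])]
t 50.33 tcp [ 0.3752 -0.2575  0.2586] gp [ 0.375  -0.2573  0.1036] z [-0.0012  0.0014 -1.    ] x [ 0.9941  0.1084 -0.001 ] q [-0.6683  0.4442  2.1645  0.0007  0.5348  0.7933] F [ 0.7299 -0.5182  1.2574] gap 0.501
```

View pics/wrist_42.png

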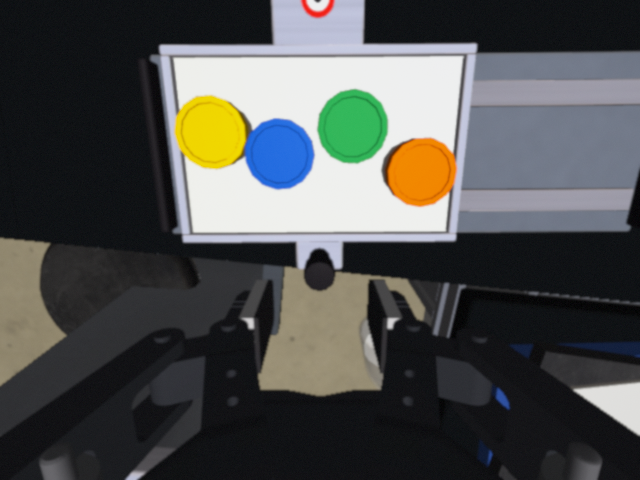

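{"api": "arm_command", "payload": {"rows": [[[0, 0, 0, 0, 0, -30, 50], [0, 0, 0, 5, 0, -35, 50], [0, 0, 0, 10, 0, 0, 50], [0, 0, 0, 10, 0, 0, 50], [0, 0, 0, 0, 0, 0, 50], [0, 0, 0, 0, 0, 0, 50], [0, 0, 0, 0, 0, 0, 50]]]}}

```text
t: 50.92
tool_pos: [0.3997, -0.2546, 0.3231]
tcp_rot: [0.999, 0.054, -0.001, -0.001]
force: [-1.1, 0.9, 0.1]
finger_gap: 0.499
```

```bash
python3 look.py wrist,side probe_tip,carriage_mark 43; python3 -c "
import cv2;p=cv2.imread('pics/wrist_43.png');cv2.imwrite('pics/c7.png',cv2.resize(p[0:160,220:420],None,fx=4,fy=3.75,interpolation=cv2.INTER_CUBIC))"
```

```text
wrist probe_tip [(0.82, [0.517, -0.244, 0.031])]
wrist carriage_mark [(0.63, [0.519, -0.238, 0.021])]
side probe_tip [(0.8, [0.517, -0.24, 0.033])]
side carriage_mark [(0.93, [0.518, -0.24, 0.025]), (0.5, [0.371, -0.251, 0.047]), (0.36, [0.438, -0.252, 0.021])]
t 51.22 tcp [ 0.4   -0.255  0.324] gp [ 0.3999 -0.2548  0.169 ] z [-0.0007  0.001  -1.    ] x [ 0.9941  0.1081 -0.0006] q [-0.6316  0.3503  2.0714  0.0006  0.721   0.8304] F [-0.489 -0.925  0.32 ] gap 0.5
```

View pics/c7.png

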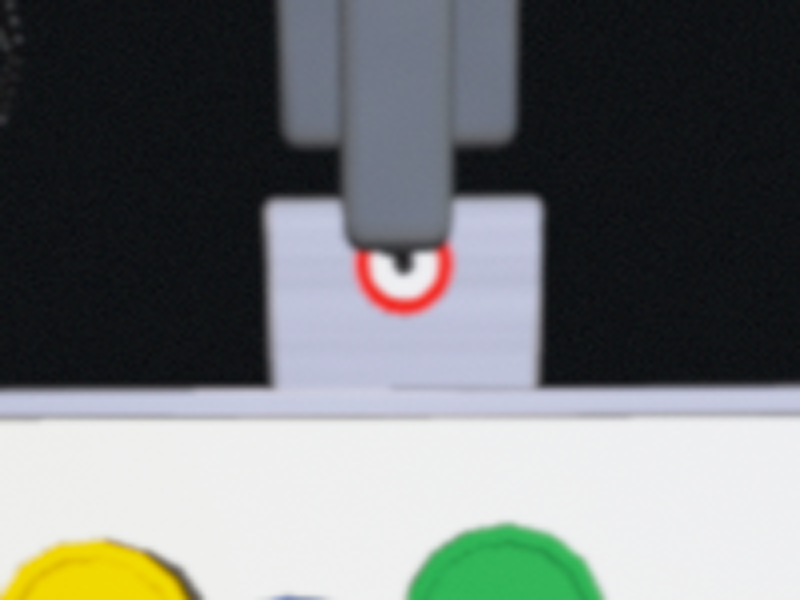

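{"api": "arm_command", "payload": {"rows": [[[0, 0, 0, 15, 0, -35, 50], [0, 0, 0, 15, 0, -35, 50], [0, 0, 0, 15, -30, -10, 50], [0, 0, 0, 0, -36, 0, 50], [0, 0, 0, 0, -36, 0, 50], [0, 0, 0, 0, -36, 0, 50], [0, 0, 0, 0, -36, 0, 50], [0, 0, 0, 0, 0, 0, 50]]]}}

```text
t: 51.88
tool_pos: [0.4247, -0.0728, 0.4043]
tcp_rot: [0.998, 0.056, -0.001, -0.001]
force: [0.1, -1.2, 0.8]
finger_gap: 0.497
```

{"api": "arm_command", "payload": {"rows": [[[0, 0, 0, 0, -36, 0, 50], [0, 0, 0, 0, -36, 0, 50], [0, 0, 0, 0, -36, 0, 50], [0, 0, 0, 0, -20, 0, 50], [0, 0, 0, 0, 0, 0, 50], [0, 0, 0, 0, 0, 0, 50], [0, 0, 0, 0, 0, 0, 50], [0, 0, 0, 0, 0, 0, 50]]]}}

```text
t: 52.55
tool_pos: [0.4124, 0.0493, 0.4045]
tcp_rot: [0.999, 0.054, -0.0, -0.0]
force: [0.7, 0.0, -0.1]
finger_gap: 0.501
```

```bash
python3 look.py wrist,side,top lever_grip,button_top,cup_1,carriage_mark,probe_tip,knob_grip 44; python3 -c "
import cv2;p=cv2.imread('pics/top_44.png');a=cv2.resize(p[190:310,150:310],None,fx=4,fy=4,interpolation=cv2.INTER_CUBIC);cv2.imwrite('pics/c8.png',cv2.resize(p[190:310,340:500],None,fx=5,fy=5,interpolation=cv2.INTER_CUBIC))"
```

```text
wrist lever_grip [(0.58, [0.541, 0.137, 0.089])]
wrist button_top [(0.93, [0.532, 0.205, 0.072])]
wrist cup_1 [(0.89, [0.441, -0.227, 0.019]), (0.61, [0.451, -0.269, 0.022]), (0.59, [0.44, -0.19, 0.025]), (0.18, [0.533, 0.204, 0.071])]
wrist carriage_mark [(0.67, [0.52, -0.238, 0.019])]
wrist probe_tip [(0.55, [0.439, -0.195, 0.026])]
wrist knob_grip [(0.97, [0.469, 0.015, 0.057])]
side lever_grip [(0.44, [0.536, 0.138, 0.089])]
side button_top [(0.41, [0.531, 0.204, 0.066])]
side cup_1 [(0.64, [0.435, -0.307, 0.021]), (0.58, [0.435, -0.231, 0.024]), (0.52, [0.452, -0.267, 0.017]), (0.51, [0.442, -0.195, 0.025]), (0.42, [0.537, 0.14, 0.086])]
side carriage_mark [(0.76, [0.518, -0.242, 0.023])]
side probe_tip [(0.76, [0.516, -0.24, 0.034])]
side knob_grip [(0.5, [0.466, 0.019, 0.06])]
top lever_grip [(0.59, [0.53, 0.14, 0.09]), (0.43, [0.518, -0.24, 0.034])]
top button_top [(0.37, [0.53, 0.205, 0.068])]
top cup_1 [(0.66, [0.44, -0.193, 0.021]), (0.63, [0.458, -0.265, 0.024]), (0.51, [0.438, -0.229, 0.025]), (0.51, [0.434, -0.306, 0.025]), (0.27, [0.62, 0.242, 0.002])]
top carriage_mark [(0.57, [0.523, -0.242, 0.02])]
top probe_tip [(0.59, [0.517, -0.239, 0.035]), (0.5, [0.444, -0.194, 0.019]), (0.16, [0.616, 0.245, 0.001])]
top knob_grip [(0.23, [0.373, 0.421, 0.003])]
t 53.6 tcp [0.4123 0.0501 0.4045] gp [0.4123 0.0502 0.2495] z [-0.0002  0.0006 -1.    ] x [ 0.9941  0.1084 -0.0001] q [0.0475 0.1495 2.1015 0.0008 0.8908 1.5092] F [ 0.3859 -0.117   1.0001] gap 0.498
```

View pics/wrist_44.png

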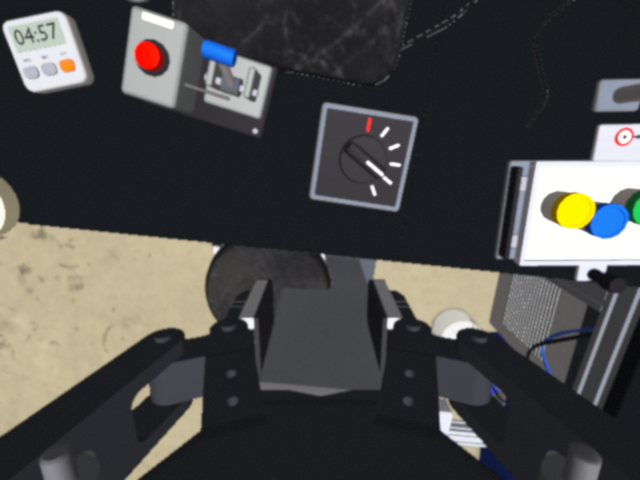

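View pics/c8.png

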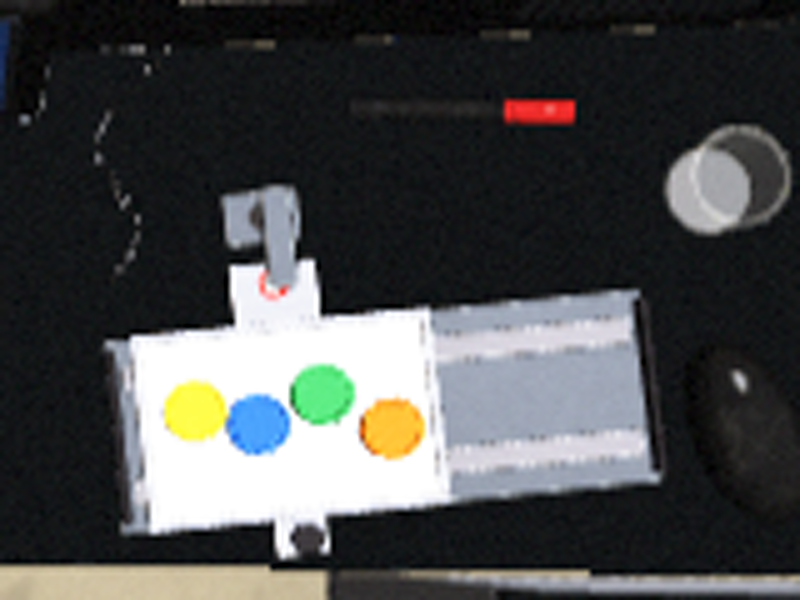

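View pics/side_44.png

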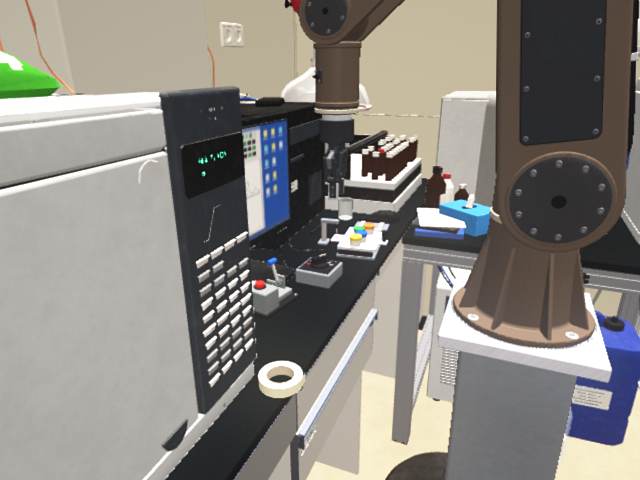

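```bash
python3 - <<'E'
from h import *
import cv2
s,p,R=state(); m=camera_model("wrist"); Rc=np.array(m["R"]);tc=np.array(m["t"])
A=Rc@R.as_matrix(); b=tc+Rc@p   # cam = A*tool + b
def mod(p,x,z):
    x=np.array(x);z=np.array(z);y=np.cross(z,x);M=np.c_[x,y,z]
    R2=A@M.T; t2=b-R2@np.array(p); mm=dict(m);mm["R"]=R2;mm["t"]=t2;return mm
m35=mod([.4546,-.299,.2097],[-.1114,.9938,.0007],[-.0003,.0007,-1])
m30=mod([.4477,-.3336,.2088],[-.1115,.9938,.0016],[-.0012,.0014,-1])
m43=mod([.4,-.255,.324],[.9941,.1081,-.0006],[-.0007,.001,-1])
print("tip35",pix("",484,189,z=.032,m=m35),"tip30",pix("",522,100,z=.032,m=m30))
print("mark43",pix("",220+404/4,265/3.75,z=.022,m=m43),"arm43 end",pix("",220+398/4,240/3.75,z=.078,m=m43))
print("mark top",pix("top",394.4,247.2,z=.022))
E
python3 -c "
import cv2
for n,c in (('30',(60,140,480,600)),('35',(150,230,440,560))):
  p=cv2.imread(f'pics/wrist_{n}.png');cv2.imwrite(f'pics/t{n}.png',cv2.resize(p[c[0]:c[1],c[2]:c[3]],None,fx=5,fy=5,interpolation=cv2.INTER_CUBIC))"
```

```text
tip35 [ 0.5193 -0.2419  0.032 ] tip30 [ 0.5181 -0.2399  0.032 ]
mark43 [ 0.5178 -0.2422  0.022 ] arm43 end [ 0.511  -0.2421  0.078 ]
mark top [ 0.5148 -0.2433  0.022 ]
```

View pics/t35.png

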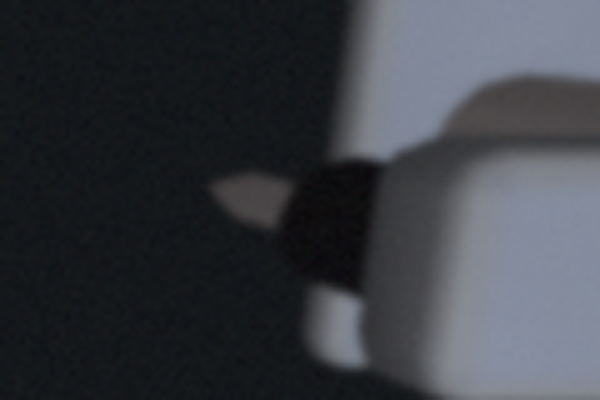

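```bash
python3 -c "
from station import *
print(finish_job())"
```

```text
the job is handed in; nothing more can be done
None
```

I carried out the whole task and handed the job in at about 54 s of the 210 s allowed; no verdict comes back.

- **Trip unit:** I pressed the test button and the lever dropped. I then gripped the blue crossbar and lifted the lever back. The last pictures show it up and the button out.
- **Cups:** There were four: yellow, blue, green and orange. All stand upright inside the carriage rim. The blue cup was knocked next to the green one during the run, so I measured it again before picking it up.
- **Knob:** It is turned four clicks clockwise, and its pointer sits on the fourth white line.
- **Carriage:** It was slid by its handle. The mark measures (0.518, -0.242) from the wrist camera and the probe tip about (0.518, -0.241). The top camera puts the mark at (0.515, -0.243), and the network readings differed by a few millimetres. I take the offset as 1 to 2 mm against the 4 mm allowed.
- **Bystanders:** I saw none disturbed, but I did not measure their positions again at the end. The arm was clear of everything when I handed in.

The yellow and blue cups stand very close together and may be touching.

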